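# Clear the light path and hold the glass cell in it

### The arm

A 6-joint arm with a two-finger parallel gripper is mounted at the origin on a cart in front of the work surface, level with it; the furniture and walls round the work are solid. World frame = base frame: x ahead of the robot, y to its left, z up, the work surface at z = 0. Lengths are in m, angles in rad, forces in N, time in s.
With the tool pointing down it reaches from about 0.35 to 0.85 m from the base axis. Payload 8.1 kg.
Tool frame: the origin (TCP) lies midway between the tips of the shut fingers; the grasp point (between the pads) lies 19 mm behind it (robot.tcp_to_grasp is the distance from the TCP to the grasp point, in m); z points along the fingers, y is the direction in which the jaws open and shut (so a half turn about z gives the same grasp; the last joint's range is limited). The gripper opens to 93 mm and grips with 3 to 60 N. Pads are 15 mm wide; open, the fingers measure 128 mm over their backs; the gripper's body (75 mm by 188 mm) begins 65 mm behind the grasp point.
Start: joints at [-1.287, 0.13, 1.488, -0, 1.523, -0.085], TCP at [0.216, -0.56, 0.219] pointing down, gripper open.
Joint ranges: [-2.96, 2.96], [-0.89, 2.26], [0.02, 2.5], [-1.34, 4.48], [0, 2.73], [-2.66, 2.66]. Speed limits (rad/s): [2.39, 2.39, 2.79, 3.14, 3.14, 3.14].

### API

Orientations are given as a rotation vector (axis times angle).
In Python, from plant import robot gives the robot as it stands.
- The arm moves only by the tool send_rows, never from a script. Its argument "series" is a list of rows, each an object of numbers: "wx", "wy", "wz": the turn, a rotation vector about the world's x, y, z in rad; "dx", "dy", "dz": the shift along the world's x, y, z in cm; "fingers": the closure in counts, from 0 (fully open) to 255 (shut). In form: [{"wx": .., "wy": .., "wz": .., "dx": .., "dy": .., "dz": .., "fingers": ..}, ...]. A call has 1 to 20 rows; each row shifts and turns the pose as measured when the row begins; what a row does not reach is not made up. A row lasts 1/12 s, in which the tool goes at most 41.7 mm and 7.16 degrees, less where a joint would pass 70% of its speed; a pose out of reach is approached as far as the arm can. A call is refused whole if a number of a shift passes 4.17 or a number of a turn 0.125, either way. A call with a gripper value outside its range is refused whole. The fingers move at their own pace and stop on an object; "newtons" is the grip in N (left out, the last holds). Time passes only in rows, so rows that do not move let the fingers close. It gives the time, the measured TCP pose, the force and the opening at its end, in the units of the state.
- robot.read_state(): the state, without advancing time (a new reading comes with each control period).
- robot.read_camera(name): name is "side" or "top"; returns the picture (384x512x3 uint8, red, green, blue); there is no depth.
- robot.camera_info(name): a dict with "intrinsics" (3x3 intrinsics, pixels), "k1" (the pictures are not rectified: a ray, as slopes to the right and down, at radius r is drawn at 1 + k1 r^2 times it, then the intrinsics apply), "extrinsics" (4x4, takes a point from world to camera coordinates). Camera axes: x right, y up, looking along -z (the intrinsics and any distortion apply to the point x, -y, -z); pixel columns grow to the right and rows downward; lengths in m; the calibration is good to about 2 mm. A picture is of the moment at which its call begins. camera_info takes no time and is no camera call.
- robot.close_job(): hands the job in, once; it reports no verdict.
The state is a dict: "t": time; "q": joint angles; "dq": joint speeds; "joint_torque": joint torques, N m; "tool_pos": TCP position; "orientation": TCP orientation; "force": force on the tool from outside, world axes, zero at the start; "wrist_torque": the same for the moment, N m; "opening": finger opening in m.
Only numpy, scipy, OpenCV 4.12 (cv2) and the standard library are available. Lean on these libraries where they do the work, as an engineer would, in place of code of your own. Each camera call takes 0.05 s, during which the arm holds its last target.

### The job

Wipe the three brown chips off the light tester's base plate onto the table with the green scraper block, touching them with nothing else, and put the block down on the table clear of the tester. Then pick up the glass cell by its two frosted faces, never a finger on the clear ones, and hold it upright and still in the middle of the light path, centred on the beam and clear of the plate, turned square so that the light passes straight through its two clear faces. Finish while still holding it there, and leave the other things on the table where they are.

Things in the scene. Friction and masses are not known exactly. Their poses are not given: they have to be found in the camera images.
- tester: Light tester, fixed: aluminium plate 200 (x) x 150 (y) mm, flat top 20 mm above the table, housings 36 x 62 mm on its x ends, tops 87 mm above the table: grey lamp house (+x), dark receiver (-x). Gap between them 124 mm (116 mm between lens rims), open above and at both y sides. A black line and cross mark lie under the beam. Origin: centre of the underside; z up, x along the beam.
- beam (a point): Middle of the light path: half-way between lamp and receiver, 40 mm above the plate's top (60 mm above the table). Axes as the tester's: x along the beam, z up.
- cell: Glass cell, loose, 0.08 to 0.15 kg, upright on the table: 28 mm (x, between its clear faces) x 26 mm (y, between its frosted grey-green faces, the whole +y and -y sides) x 64 mm high, a small blue stopper 6 mm high on top. Origin: centre of the underside; z up.
- cell_center (a point): Centre of the glass cell, 32 mm above its underside; axes as the cell's.
- cell_windows: The cell's clear glass, its clear faces at +x and -x (20 mm wide, 60 mm high, set back 0.5 mm). Origin: the window middle, the same point as the cell's centre, 32 mm above its underside; axes as the cell's. Held with this point at the beam's middle, the cell's underside is 8 mm above the plate.
- scraper_center (a point): Middle of the scraper block, 40 mm above its underside. Loose, 0.1 to 0.16 kg, 76 mm high, standing on a black and grey foot 90 (x) x 30 (y) x 20 mm high whose flat y sides push; above it a green grip 70 (x) x 24 mm (y, gripped across). With its x along the tester's x it fits between the housings. z up.
- chip0_center (a point): Centre of a loose brown plastic chip, 16 x 12 mm, 9 mm high, 10 g, lying on the tester's plate within 34 mm (x) and 20 mm (y) of its middle; this point is 4.5 mm above its underside.
- chip1_center (a point): Centre of a loose brown plastic chip, 16 x 12 mm, 9 mm high, 10 g, lying on the tester's plate within 34 mm (x) and 20 mm (y) of its middle; this point is 4.5 mm above its underside.
- chip2_center (a point): Centre of a loose brown plastic chip, 16 x 12 mm, 9 mm high, 10 g, lying on the tester's plate within 34 mm (x) and 20 mm (y) of its middle; this point is 4.5 mm above its underside.
- loupe: Bystander, loose, to be left alone: black eye loupe, 38 mm across, 31 mm high. Origin: underside
- tape_roll: Bystander, loose, to be left alone: small roll of blue tape, 44 mm across, 12 mm high. Origin: underside
- pad_jar: Bystander, loose, to be left alone: small jar with a white lid, 42 mm across, 44 mm high. Origin: underside
- driver: Bystander, loose, to be left alone: small screwdriver with a red handle, 146 mm long, lying. Origin: underside
- chip0: The same chip as chip0_center; origin: centre of its underside.
- chip1: The same chip as chip1_center; origin: centre of its underside.
- chip2: The same chip as chip2_center; origin: centre of its underside.

How it is judged:
By the outcome, as a careful person would: the job done as asked, in the order asked, and still so for the second after the job is handed in, while the arm keeps its last pose, push and grip.
It also fails if it takes over 70 s, if anything falls off the work surface, if the arm or the gripper's body presses on something with over 40 N, if the wrist force passes 120 N, or if a joint passes its speed limit or range.

## Working session

There is one attempt and no reset: what is moved stays moved. The work goes in short steps, Python scripts to look and compute and a tool call to move; the robot and the scene stay as the last step left them, time stands still between calls to the robot, and variables do not carry over. Pictures are saved under pics/ and viewed, and the job is handed in when it is done.

Besides the shell and the picture viewer there is one more tool, called after "Request:" as a command line: name --argument value ..., lists and objects as JSON in quotes. send_rows: Moves the arm, as the interface text tells. Its arguments: {"type":"object","properties":{"series":{"type":"array","items":{"type":"object","properties":{"wx":{"type":"number"},"wy":{"type":"number"},"wz":{"type":"number"},"dx":{"type":"number"},"dy":{"type":"number"},"dz":{"type":"number"},"fingers":{"type":"number"}}}},"newtons":{"type":"number"}},"required":["series"]}

```bash
ls; mkdir -p pics; python3 - <<'E'
from plant import robot
import cv2
print(robot.read_state())
for n in("side","top"):
    i=robot.camera_info(n);print(n,i)
    cv2.imwrite(f"pics/{n}0.png",robot.read_camera(n)[:,:,::-1])
print(robot.tcp_to_grasp)
E
```

```text
pics
{'t': 0.0, 'q': array([-1.28736000e+00,  1.31147012e-01,  1.48929770e+00,  2.55141353e-06,
        1.52299832e+00, -8.54309657e-02]), 'dq': array([ 7.15650954e-04,  4.19370003e-04,  9.30872310e-05,  7.96578219e-04,
        8.29237964e-04, -1.12527712e-04]), 'joint_torque': array([-3.27478392e-04, -5.59833348e+01, -4.91770720e+01,  7.66608864e-02,
        3.54660605e-02, -1.39716312e-04]), 'tool_pos': array([ 0.21617739, -0.55908218,  0.2175858 ]), 'orientation': array([-3.08650179e+00, -5.75798183e-01,  2.83137864e-04]), 'force': array([-0.09675806, -0.59944927, -0.26501617]), 'wrist_torque': array([-0.00991313, -0.01445084, -0.04705217]), 'opening': 0.09328790542646247}
side {'intrinsics': array([[395.83310637,   0.        , 258.43774708],
       [  0.        , 395.83310637, 186.10086953],
       [  0.        ,   0.        ,   1.        ]]), 'k1': -0.006896403317976533, 'extrinsics': array([[ 0.90419324, -0.42708981,  0.00537392, -0.54992616],
       [ 0.21385823,  0.46357926,  0.85985983, -0.10314214],
       [-0.3697286 , -0.77633019,  0.51050191, -0.9568276 ],
       [ 0.        ,  0.        ,  0.        ,  1.        ]])}
top {'intrinsics': array([[410.89461213,   0.        , 256.20815736],
       [  0.        , 410.89461213, 191.40434702],
       [  0.        ,   0.        ,   1.        ]]), 'k1': -0.04471832849059987, 'extrinsics': array([[ 0.06283461, -0.99801686,  0.00376328, -0.18046614],
       [ 0.97510449,  0.06219465,  0.21284514, -0.53627691],
       [-0.2126571 , -0.00970445,  0.9770787 , -1.09262028],
       [ 0.        ,  0.        ,  0.        ,  1.        ]])}
0.0188
```

View pics/side0.png

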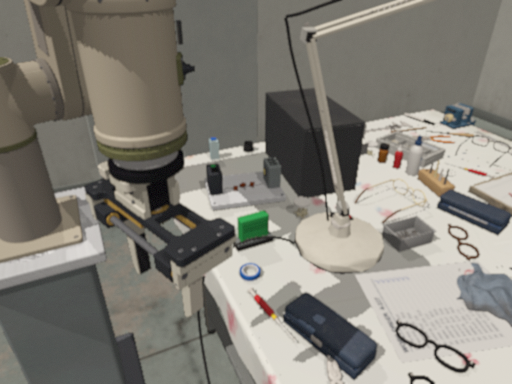

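View pics/top0.png

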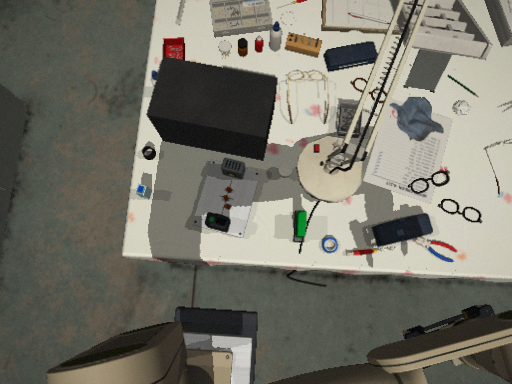

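Side view: the tester is at about (243,190), the green block at (253,226), the cell at (213,148). Top view: tester at (229,197), block at (300,225), cell at (142,190). Next: enlargements and ray helpers.

```bash
cat > h.py <<'E'
import numpy as np, cv2
from plant import robot
from scipy.spatial.transform import Rotation as R
I={n:robot.camera_info(n) for n in("side","top")}
def dist(n): return np.array([I[n]["k1"],0,0,0,0.])
def ray(n,u,v):
    K,E=I[n]["intrinsics"],I[n]["extrinsics"]
    p=cv2.undistortPoints(np.array([[[u,v]]],float),K,dist(n))[0,0]
    d=E[:3,:3].T@np.array([p[0],-p[1],-1.]); c=-E[:3,:3].T@E[:3,3]
    return c,d/np.linalg.norm(d)
def onz(n,u,v,z):
    c,d=ray(n,u,v); return c+d*(z-c[2])/d[2]
def tri(a,b):
    (c1,d1),(c2,d2)=ray("side",*a),ray("top",*b)
    A=np.stack([d1,-d2],1); s=np.linalg.lstsq(A,c2-c1,rcond=None)[0]
    p,q=c1+s[0]*d1,c2+s[1]*d2
    return (p+q)/2,np.linalg.norm(p-q)
def proj(n,P):
    K,E=I[n]["intrinsics"],I[n]["extrinsics"]
    X=(E[:3,:3]@np.atleast_2d(P).T).T+E[:3,3]; X=X*[1,-1,-1]
    return cv2.projectPoints(X,np.zeros(3),np.zeros(3),K,dist(n))[0][:,0]
def crop(im,x,y,w,h,s,name):
    cv2.imwrite(name,cv2.resize(im[y:y+h,x:x+w],None,fx=s,fy=s,interpolation=cv2.INTER_CUBIC))
E
python3 - <<'E'
from h import *
s=cv2.imread("pics/side0.png");t=cv2.imread("pics/top0.png")
crop(s,195,130,100,75,8,"pics/s0a.png")
crop(t,185,150,90,90,6,"pics/t0a.png")
crop(t,125,130,60,75,8,"pics/t0b.png")
crop(s,225,200,70,90,6,"pics/s0c.png");crop(t,280,190,70,75,8,"pics/t0c.png")
E
```

```text
(no output)
```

View pics/s0a.png

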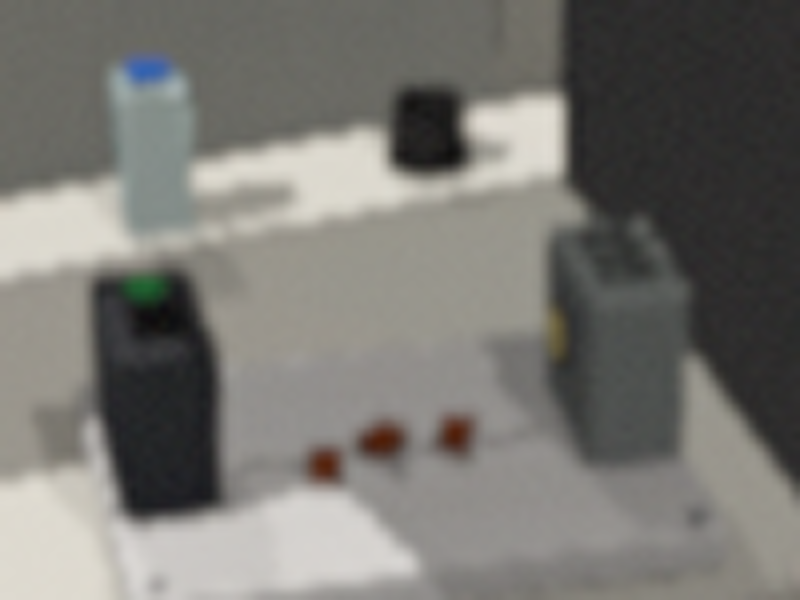

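View pics/t0a.png

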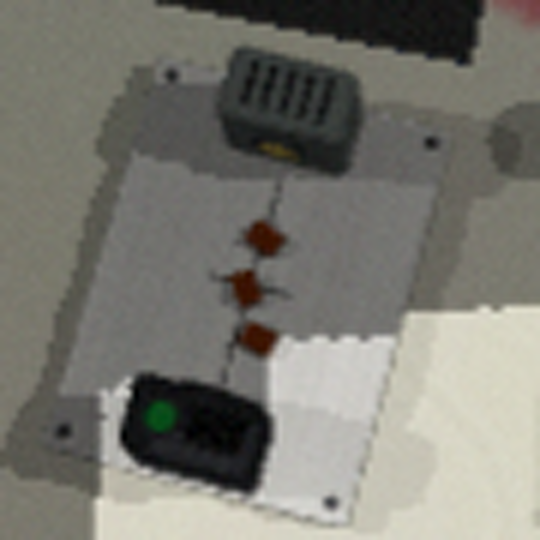

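View pics/t0b.png

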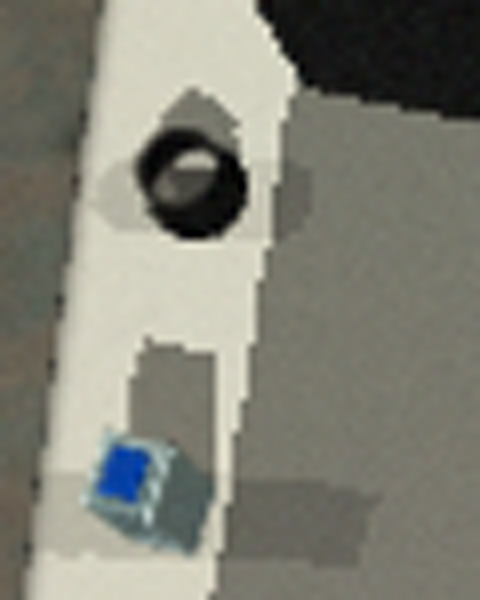

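View pics/t0c.png

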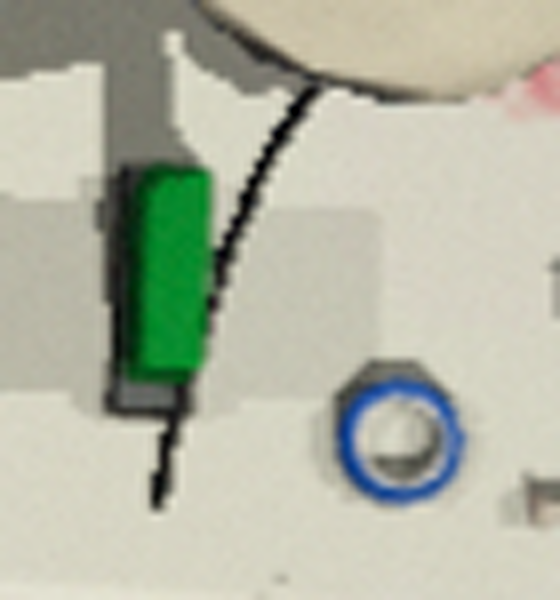

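View pics/s0c.png

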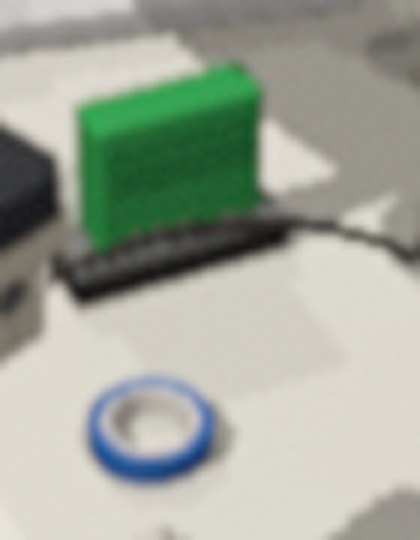

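```bash
python3 - <<'E'
from h import *
np.set_printoptions(precision=4,suppress=True)
s=cv2.imread("pics/side0.png");t=cv2.imread("pics/top0.png")
S=lambda x,y,x0,y0,k:((x+.5)/k-.5+x0,(y+.5)/k-.5+y0)
sa=lambda x,y:S(x,y,195,130,8); ta=lambda x,y:S(x,y,185,150,6)
tb=lambda x,y:S(x,y,125,130,8); tc=lambda x,y:S(x,y,280,190,8); sc=lambda x,y:S(x,y,225,200,6)
print("screw tri",tri(sa(697,515),ta(432,143)),tri(sa(157,583),ta(331,502)))
for p in [(172,75),(432,143),(331,502),(63,431)]: print("screw",onz("top",*ta(*p),.02))
W=[onz("top",*ta(*p),.02)[:2] for p in [(172,75),(432,143),(331,502),(63,431)]]
c=np.mean(W,0); e=(W[0]+W[1]-W[2]-W[3])/2; print("center",c,"len",np.linalg.norm(e),"yaw",np.degrees(np.arctan2(e[1],e[0])))
f=(W[0]+W[3]-W[1]-W[2])/2;print("w",np.linalg.norm(f),"yaw",np.degrees(np.arctan2(-f[0],f[1])))
def blob(im,lo,hi,roi):
    x,y,w,h=roi; m=cv2.inRange(cv2.cvtColor(im[y:y+h,x:x+w],cv2.COLOR_BGR2HSV),lo,hi)
    n,l,st,ce=cv2.connectedComponentsWithStats(m); return [(ce[i]+[x,y],st[i]) for i in range(1,n) if st[i,4]>3]
print("chips side",blob(s,(0,140,40),(14,255,255),(195,130,100,75)))
print("chips top",blob(t,(0,140,40),(14,255,255),(185,150,90,90)))
print("stop side",blob(s,(105,120,80),(120,255,255),(195,130,40,40)))
print("stop top",blob(t,(100,120,80),(120,255,255),(125,170,40,40)))
print("green side",blob(s,(45,120,40),(75,255,255),(225,200,70,60)))
print("green top",blob(t,(45,120,40),(75,255,255),(285,200,40,60)))
# green block top corners
for a,b in [((82,103),(128,378)),((98,118),(202,372)),((258,88),(210,172)),((238,66),(145,168))]:
    print("green",tri(sc(*a),tc(*b)))
# cable
for p in [(210,320),(240,230),(290,120),(180,400),(157,500)]: print("cable z0,z.02",onz("top",*tc(*p),0.),proj("side",onz("top",*tc(*p),0.)),proj("side",onz("top",*tc(*p),0.03)))
E
```

```text
screw tri (array([ 0.6086, -0.1437,  0.0215]), np.float64(0.0007259965006465839)) (array([ 0.4309, -0.107 ,  0.0214]), np.float64(0.00044784612590109983))
screw [ 0.635  -0.0141  0.02  ]
screw [ 0.6087 -0.1435  0.02  ]
screw [ 0.4308 -0.1069  0.02  ]
screw [0.4564 0.0226 0.02  ]
center [ 0.5327 -0.0605] len 0.18196496334645298 yaw -11.63801576910427
w 0.13203518317056886 yaw -11.322099077689021
chips side [(array([251.4, 183.8]), array([56, 53,  2,  3,  5], dtype=int32)), (array([242.5, 184.5]), array([46, 54,  4,  2,  6], dtype=int32)), (array([235.2, 187.6]), array([39, 57,  3,  2,  5], dtype=int32))]
chips top [(array([228.6842, 189.2632]), array([41, 37,  6,  5, 19], dtype=int32)), (array([225.3889, 197.5556]), array([38, 45,  5,  6, 18], dtype=int32)), (array([227.5, 206. ]), array([40, 54,  6,  5, 18], dtype=int32))]
stop side [(array([213.   , 138.375]), array([16,  8,  5,  2,  8], dtype=int32))]
stop top [(array([139.9394, 188.7879]), array([12, 16,  7,  7, 33], dtype=int32))]
green side [(array([252.7607, 225.4314]), array([ 14,  11,  29,  31, 656], dtype=int32))]
green top [(array([300.7298, 223.9153]), array([ 11,  11,  11,  27, 248], dtype=int32))]
green (array([ 0.4294, -0.2617,  0.0744]), np.float64(0.009894280924170608))
green (array([ 0.4293, -0.2847,  0.0832]), np.float64(0.004167167663855213))
green (array([ 0.496 , -0.2847,  0.0774]), np.float64(0.0005307767470913008))
green (array([ 0.4975, -0.2632,  0.0733]), np.float64(0.0010553324717345839))
cable z0,z.02 [ 0.4557 -0.2958  0.    ] [[253.3401 249.2103]] [[251.0736 238.2812]]
cable z0,z.02 [ 0.4892 -0.3055  0.    ] [[268.4935 247.6858]] [[266.0913 236.8304]]
cable z0,z.02 [ 0.531  -0.3223  0.    ] [[288.1842 247.0302]] [[285.5969 236.2098]]
cable z0,z.02 [ 0.4262 -0.2861  0.    ] [[239.6404 250.2622]] [[237.5002 239.2815]]
cable z0,z.02 [ 0.39   -0.2794  0.    ] [[223.5237 252.9086]] [[221.5243 241.8023]]
```

The screws triangulate to z≈21 mm and form a 182x132 mm rectangle, so the tester's centre is (0.533,-0.0605) with yaw about -11.5°. Green block's top comes out at z≈76 mm, centre (0.463,-0.274). A thin cable passes along the block's -y side at a height of about 3 cm. Next I'll look at the cell, chips and lamp.

```bash
python3 - <<'E'
from h import *
np.set_printoptions(precision=4,suppress=True)
s=cv2.imread("pics/side0.png");t=cv2.imread("pics/top0.png")
crop(t,130,178,28,28,20,"pics/t0d.png"); crop(s,202,132,24,30,20,"pics/s0d.png")
print("chips",[tri(a,b) for a,b in [((251.4,183.8),(228.7,189.3)),((242.5,184.5),(225.4,197.6)),((235.2,187.6),(227.5,206))]])
print("chips onz",[onz("top",*b,.027) for b in [(228.7,189.3),(225.4,197.6),(227.5,206)]])
print("stopper",tri((213,138.4),(139.94,188.79)))
for z in np.arange(.2,.9,.1):
    c,d=ray("side",310,35); P=c+d*(z-c[2])/d[2]; print(z,P,proj("top",P)[0])
print("cams",ray("side",0,0)[0],ray("top",0,0)[0])
for p in [(190,60),(274,98),(151,113),(265,160)]:print("box",onz("top",*p,0),onz("top",*p,.15))
print("box tri",tri((324,143),(265,159)), "lampbase",onz("top",332,168,.02))
print("edge L",onz("top",128,256,0),onz("top",133,190,0))
c=cv2.cvtColor(t,cv2.COLOR_BGR2HSV)[195:255,285:325]; m=cv2.inRange(c,(45,120,40),(75,255,255))
E
```

```text
chips [(array([ 0.5551, -0.0663,  0.025 ]), np.float64(0.0001913632673139721)), (array([ 0.5307, -0.0588,  0.0246]), np.float64(0.0014022308925310987)), (array([ 0.5062, -0.0667,  0.0252]), np.float64(0.0005501896835646878))]
chips onz [array([ 0.5545, -0.0664,  0.027 ]), array([ 0.5296, -0.0588,  0.027 ]), array([ 0.5056, -0.0667,  0.027 ])]
stopper (array([0.5316, 0.1774, 0.0681]), np.float64(0.0007774170857167846))
0.2 [1.3599 0.9535 0.2   ] [-81.9654 -96.9145]
0.30000000000000004 [1.0457 0.458  0.3   ] [ 34.0938 -32.6601]
0.4000000000000001 [ 0.7315 -0.0375  0.4   ] [210.5919  67.4255]
0.5000000000000001 [ 0.4172 -0.533   0.5   ] [479.8433 224.4877]
0.6000000000000001 [ 0.103  -1.0284  0.6   ] [835.7623 443.7149]
0.7000000000000002 [-0.2112 -1.5239  0.7   ] [533.027  334.6265]
0.8000000000000003 [-0.5254 -2.0194  0.8   ] [-20025.2195 -11089.7405]
cams [ 0.1655 -0.9299  0.5801] [ 0.3019 -0.1574  1.1824]
box [0.9731 0.0916 0.    ] [0.888 0.06  0.15 ]
box [ 0.8592 -0.1821  0.    ] [ 0.7885 -0.179   0.15  ]
box [0.7856 0.1938 0.    ] [0.7243 0.1492 0.15  ]
box [ 0.657  -0.1659  0.    ] [ 0.612  -0.1648  0.15  ]
box tri (array([ 0.649 , -0.1848,  0.17  ]), np.float64(0.08721200795084426)) lampbase [ 0.6393 -0.3637  0.02  ]
edge L [0.3472 0.2084 0.    ] [0.5403 0.2181 0.    ]
```

View pics/t0d.png

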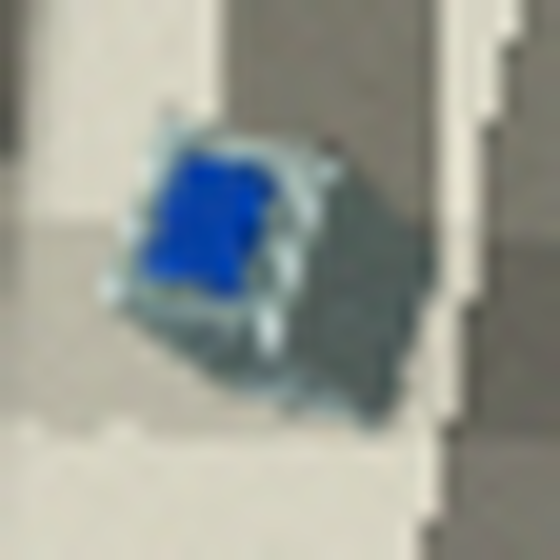

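View pics/s0d.png

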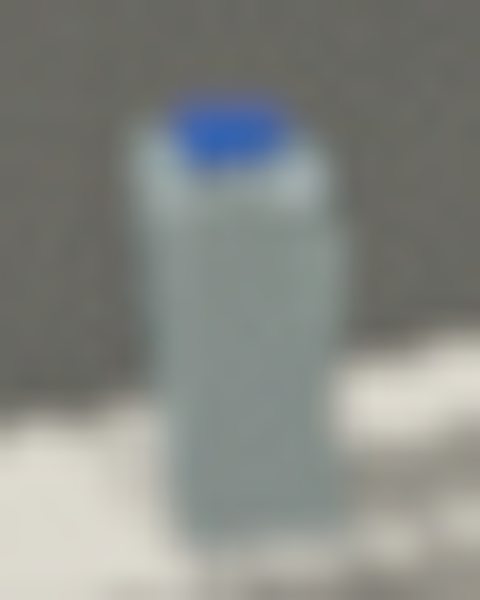

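```bash
python3 - <<'E'
from h import *
np.set_printoptions(precision=4,suppress=True)
t=cv2.imread("pics/top0.png")
crop(t,280,100,130,110,6,"pics/t0e.png")
s=cv2.imread("pics/side0.png");crop(s,270,0,120,110,6,"pics/s0e.png")
S=lambda x,y,x0,y0,k:((x+.5)/k-.5+x0,(y+.5)/k-.5+y0)
f=lambda x,y,z=.064:onz("top",*S(x,y,130,178,20),z)[:2]
A,B,C,D=f(165,115),f(335,165),f(268,345),f(110,290)
print(A,B,C,D,np.mean([A,B,C,D],0))
for p,q in((D,A),(C,B),(B,A),(C,D)): v=q-p;print(np.linalg.norm(v),np.degrees(np.arctan2(v[1],v[0])))
G,H=f(435,270,0),f(375,425,0);v=G-H;print("bottom",G,H,np.linalg.norm(v),np.degrees(np.arctan2(v[1],v[0])))
g=lambda x,y,z:onz("side",*S(x,y,202,132,20),z)[:2]
print("side bottom",g(185,550,0),g(335,535,0))
# block rect
m=cv2.inRange(cv2.cvtColor(t,cv2.COLOR_BGR2HSV),(45,120,40),(75,255,255))[195:255,285:325]
E
```

```text
[0.5475 0.1868] [0.5418 0.162 ] [0.5156 0.1683] [0.522  0.1914] [0.5317 0.1771]
0.025867410516353776 -10.217872092360524
0.02694485722103442 -13.487472121033614
0.025431869442284868 77.18855208668664
0.02396878244468425 74.55320159647944
bottom [0.5407 0.1635] [0.5169 0.1697] 0.024534943277044696 -14.437622520661957
side bottom [0.5188 0.1724] [0.5428 0.1673]
```

View pics/t0e.png

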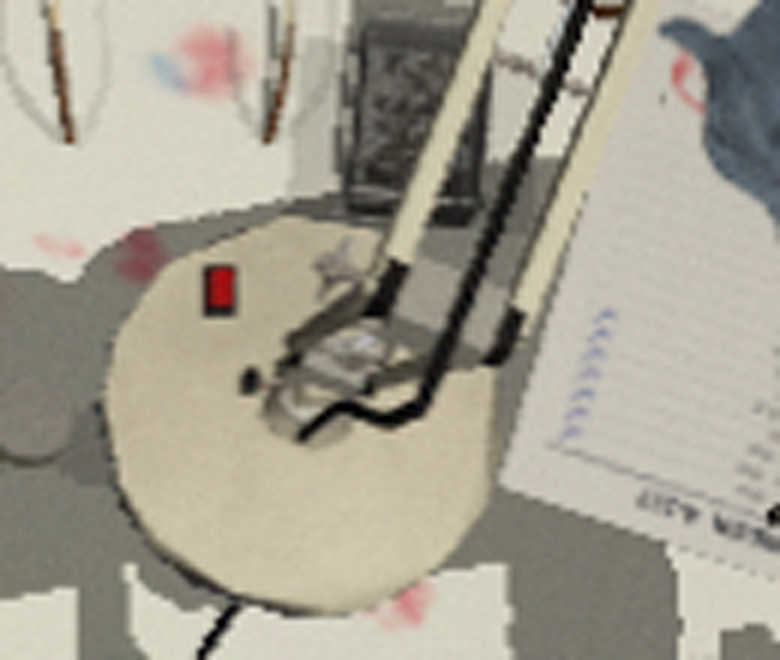

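View pics/s0e.png

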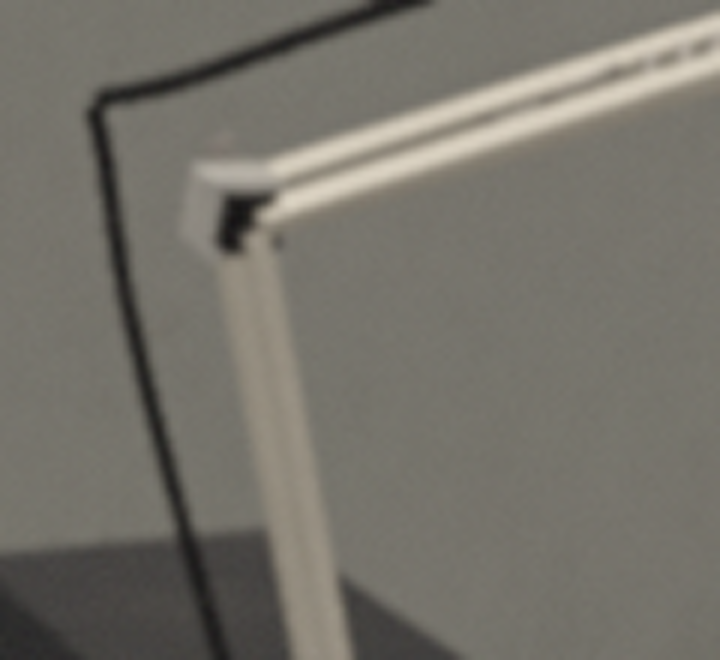

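```bash
python3 - <<'E'
from h import *
np.set_printoptions(precision=4,suppress=True)
print("elbow",tri((308,35),(352,155)),"cable",tri((286,17),(330,172)),tri((286,17),(337.5,167.5)), tri((305,100),(330,172)))
print("elbow left",tri((301,37),(328,162)))
s=robot.read_state();print(s["tool_pos"],R.from_rotvec(s["orientation"]).as_matrix())
E
```

```text
elbow (array([ 0.5425, -0.3241,  0.4573]), np.float64(0.005866533676438301)) cable (array([ 0.51  , -0.2846,  0.4798]), np.float64(0.024971802702244812)) (array([ 0.512 , -0.2941,  0.4828]), np.float64(0.011632667895507817)) (array([ 0.5476, -0.3081,  0.336 ]), np.float64(0.019475183525450426))
elbow left (array([ 0.5397, -0.2871,  0.445 ]), np.float64(0.02683352866498699))
[ 0.2162 -0.5592  0.2177] [[ 0.9328  0.3605 -0.0005]
 [ 0.3605 -0.9328  0.0016]
 [ 0.0001 -0.0016 -1.    ]]
```

Next I'll move above the block. The lamp's elbow and cable, at about (0.51–0.54, -0.29–-0.32, 0.46), come close, so I'll grip 15 mm toward -x and lean the tool toward the robot.

Request:
send_rows --series '[{"dx": 2.0, "dy": 3.0, "wz": -0.038, "fingers": 0}, {"dx": 2.0, "dy": 3.0, "wz": -0.038, "fingers": 0}, {"dx": 2.0, "dy": 3.0, "wz": -0.038, "fingers": 0}, {"dx": 2.0, "dy": 3.0, "wz": -0.038, "fingers": 0}, {"dx": 2.0, "dy": 3.0, "wz": -0.038, "fingers": 0}, {"dx": 2.0, "dy": 3.0, "wz": -0.038, "fingers": 0}, {"dx": 2.0, "dy": 3.0, "wz": -0.038, "wy": -0.035, "fingers": 0}, {"dx": 2.0, "dy": 3.0, "wz": -0.038, "wy": -0.035, "fingers": 0}, {"dx": 2.0, "dy": 2.5, "wz": -0.038, "wy": -0.035, "fingers": 0}, {"dx": 1.5, "dy": 1.5, "wz": -0.038, "wy": -0.035, "fingers": 0}]' --newtons 30

```text
schema error: expected keys wx, wy, wz, dx, dy, dz, fingers
```

```bash
cat > st.py <<'E'
from h import *
import sys
np.set_printoptions(precision=4,suppress=True)
def st():
    s=robot.read_state();M=R.from_rotvec(s["orientation"]).as_matrix()
    x=M[:,0];z=M[:,2]
    print("t",round(s["t"],2),"tcp",s["tool_pos"],"grasp",s["tool_pos"]-.0188*z,"toolx yaw deg",np.degrees(np.arctan2(x[1],x[0])).round(2),"z",z,"F",s["force"].round(1),"op",round(s["opening"],4),"q",s["q"].round(2))
def pic(n,tag,*c):
    im=robot.read_camera(n)[:,:,::-1].copy();cv2.imwrite(f"pics/{n}{tag}.png",im)
    if c: crop(im,*c,f"pics/{n}{tag}c.png")
    return im
if __name__=="__main__":
    st()
    if len(sys.argv)>1:
        for n in("side","top"):pic(n,sys.argv[1])
E
python3 st.py 1
```

```text
t 0.1 tcp [ 0.2162 -0.5592  0.2177] grasp [ 0.2162 -0.5592  0.2365] toolx yaw deg 21.13 z [-0.0005  0.0016 -1.    ] F [0.5 0.2 0.2] op 0.0926 q [-1.29  0.13  1.49 -0.    1.52 -0.09]
```

All keys are required.

Request:
send_rows --series '[{"wx": 0, "wy": 0, "wz": -0.038, "dx": 2.0, "dy": 3.0, "dz": 0, "fingers": 0}, {"wx": 0, "wy": 0, "wz": -0.038, "dx": 2.0, "dy": 3.0, "dz": 0, "fingers": 0}, {"wx": 0, "wy": 0, "wz": -0.038, "dx": 2.0, "dy": 3.0, "dz": 0, "fingers": 0}, {"wx": 0, "wy": 0, "wz": -0.038, "dx": 2.0, "dy": 3.0, "dz": 0, "fingers": 0}, {"wx": 0, "wy": 0, "wz": -0.038, "dx": 2.0, "dy": 3.0, "dz": 0, "fingers": 0}, {"wx": 0, "wy": 0, "wz": -0.038, "dx": 2.0, "dy": 3.0, "dz": 0, "fingers": 0}, {"wx": 0, "wy": -0.035, "wz": -0.038, "dx": 2.0, "dy": 3.0, "dz": 0, "fingers": 0}, {"wx": 0, "wy": -0.035, "wz": -0.038, "dx": 2.0, "dy": 3.0, "dz": 0, "fingers": 0}, {"wx": 0, "wy": -0.035, "wz": -0.038, "dx": 2.0, "dy": 2.5, "dz": 0, "fingers": 0}, {"wx": 0, "wy": -0.035, "wz": -0.038, "dx": 1.5, "dy": 1.5, "dz": 0, "fingers": 0}]' --newtons 30

```text
t: 1.03
tool_pos: [0.4131, -0.268, 0.2141]
orientation: [3.132, -0.056, 0.222]
force: [-0.0, -1.1, -0.4]
opening: 0.093
```

```bash
python3 st.py 1
```

```text
t 1.03 tcp [ 0.4131 -0.268   0.2141] grasp [ 0.4104 -0.2679  0.2327] toolx yaw deg -2.06 z [ 0.1413 -0.0038 -0.99  ] F [-0.  -1.1 -0.4] op 0.093 q [-0.75 -0.29  1.9   0.09  1.42  0.85]
```

View pics/side1.png

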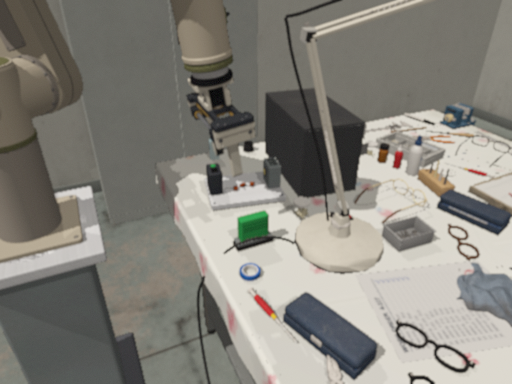

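View pics/top1.png

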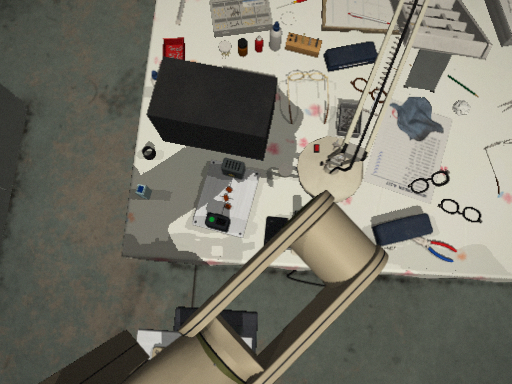

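Request:
send_rows --series '[{"wx": 0, "wy": 0, "wz": 0.013, "dx": 1.3, "dy": -0.2, "dz": -3.0, "fingers": 0}, {"wx": 0, "wy": 0, "wz": 0.013, "dx": 1.3, "dy": -0.2, "dz": -3.0, "fingers": 0}, {"wx": 0, "wy": 0, "wz": 0, "dx": 1.2, "dy": -0.2, "dz": -3.0, "fingers": 0}, {"wx": 0, "wy": 0, "wz": 0, "dx": 0, "dy": 0, "dz": -2.0, "fingers": 0}, {"wx": 0, "wy": 0, "wz": 0, "dx": 0, "dy": 0, "dz": 0, "fingers": 0}]' --newtons 30

```text
t: 1.55
tool_pos: [0.4521, -0.2777, 0.1039]
orientation: [3.125, 0.001, 0.225]
force: [-0.5, 1.2, -0.7]
opening: 0.0928
```

```bash
python3 st.py 2
```

```text
t 1.55 tcp [ 0.4521 -0.2777  0.1039] grasp [ 0.4494 -0.2776  0.1226] toolx yaw deg 0.06 z [ 0.1435 -0.008  -0.9896] F [-0.5  1.2 -0.7] op 0.0928 q [-0.71 -0.1   1.94  0.09  1.19  0.83]
```

View pics/side2.png

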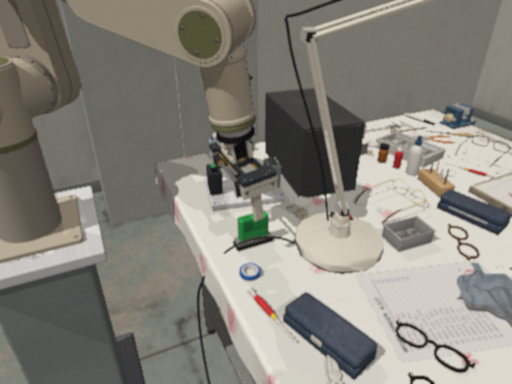

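View pics/top2.png

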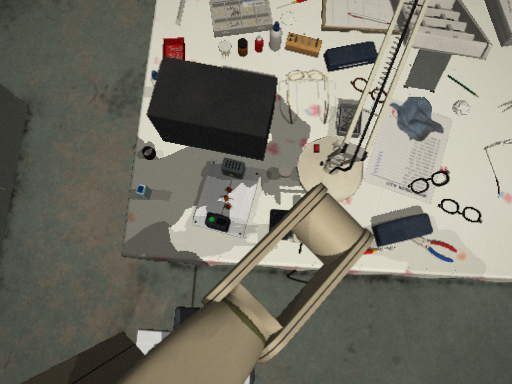

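Request:
send_rows --series '[{"wx": 0, "wy": 0, "wz": -0.01, "dx": 0, "dy": 0.4, "dz": -2.0, "fingers": 0}, {"wx": 0.007, "wy": 0, "wz": 0, "dx": 0, "dy": 0, "dz": -2.0, "fingers": 0}, {"wx": 0, "wy": 0, "wz": 0, "dx": 0, "dy": 0, "dz": -1.5, "fingers": 0}, {"wx": 0, "wy": 0, "wz": 0, "dx": 0, "dy": 0, "dz": 0, "fingers": 0}]' --newtons 30

```text
t: 1.98
tool_pos: [0.4571, -0.2811, 0.0617]
orientation: [3.118, -0.018, 0.246]
force: [-0.7, 0.1, -0.3]
opening: 0.0931
```

```bash
python3 - <<'E'
from st import *
st(); pic("side","3",190,130,100,125,6 and 5)
E
```

```text
t 1.98 tcp [ 0.4571 -0.2811  0.0617] grasp [ 0.4541 -0.2808  0.0803] toolx yaw deg -0.6 z [ 0.1565 -0.0149 -0.9876] F [-0.7  0.1 -0.3] op 0.0931 q [-0.71 -0.04  1.97  0.1   1.08  0.83]
```

View pics/side3c.png

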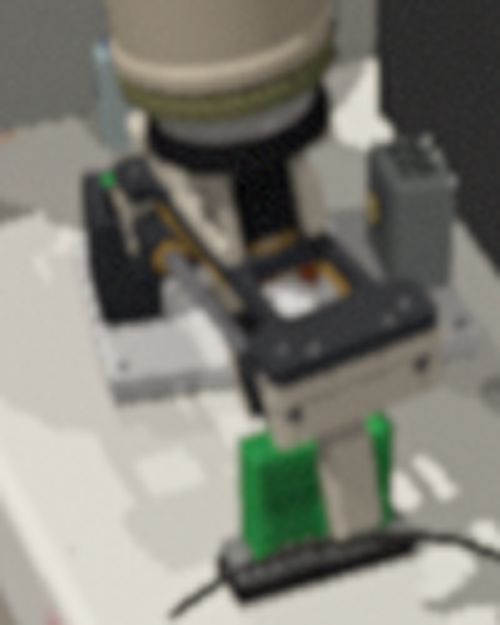

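Request:
send_rows --series '[{"wx": 0, "wy": 0, "wz": 0, "dx": 0, "dy": 0, "dz": 0, "fingers": 0}, {"wx": 0, "wy": 0, "wz": 0, "dx": 0, "dy": 0, "dz": 0, "fingers": 0}]' --newtons 30

```text
t: 2.2
tool_pos: [0.4595, -0.284, 0.0679]
orientation: [3.112, -0.018, 0.254]
force: [0.3, -0.5, 0.2]
opening: 0.0929
```

```bash
python3 - <<'E'
from st import *
st(); s=robot.read_state(); print(s["joint_torque"],s["dq"],s["wrist_torque"]); pic("side","4")
E
```

```text
t 2.2 tcp [ 0.4595 -0.284   0.0679] grasp [ 0.4565 -0.2836  0.0865] toolx yaw deg -0.59 z [ 0.1618 -0.0197 -0.9866] F [ 0.3 -0.5  0.2] op 0.0929 q [-0.71 -0.05  1.96  0.1   1.09  0.83]
[ -0.0028 -42.7363 -45.2666   0.6506  -1.0042  -0.0033] [-0.0038 -0.024  -0.0258 -0.0014  0.0182 -0.0001] [ 0.0396  0.0956 -0.0117]
```

View pics/side4.png

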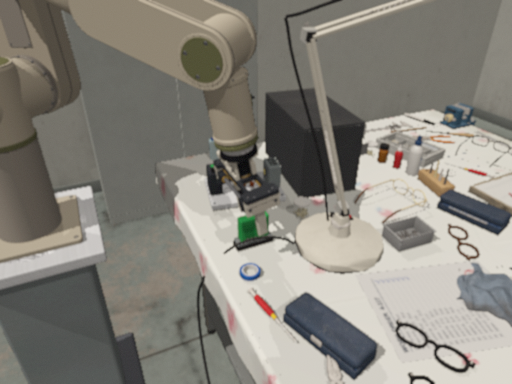

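Request:
send_rows --series '[{"wx": 0, "wy": 0, "wz": 0, "dx": 0, "dy": 0, "dz": 0, "fingers": 0}, {"wx": 0, "wy": 0, "wz": 0, "dx": 0, "dy": 0, "dz": 0, "fingers": 0}, {"wx": 0, "wy": 0, "wz": 0, "dx": 0, "dy": 0, "dz": 0, "fingers": 0}]' --newtons 30

```text
t: 2.5
tool_pos: [0.4615, -0.2858, 0.0721]
orientation: [3.108, -0.018, 0.261]
force: [-0.1, 0.9, -0.2]
opening: 0.0928
```

```bash
python3 - <<'E'
from st import *
st(); s=robot.read_state(); print(s["joint_torque"],s["dq"],s["wrist_torque"])
E
```

```text
t 2.5 tcp [ 0.4615 -0.2858  0.0721] grasp [ 0.4584 -0.2854  0.0906] toolx yaw deg -0.55 z [ 0.1665 -0.0238 -0.9858] F [-0.1  0.9 -0.2] op 0.0928 q [-0.71 -0.05  1.96  0.1   1.09  0.83]
[ -0.0347 -43.3534 -46.014    0.653   -1.0133   0.004 ] [-0.0001 -0.0126 -0.0088 -0.0022  0.0045  0.001 ] [0.0414 0.0921 0.0282]
```

```bash
python3 - <<'E'
from st import *
im=pic("top","5",240,140,170,130,4.5)
im=pic("side","5",90,0,230,170,3.4)
E
```

```text
(no output)
```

View pics/top5c.png

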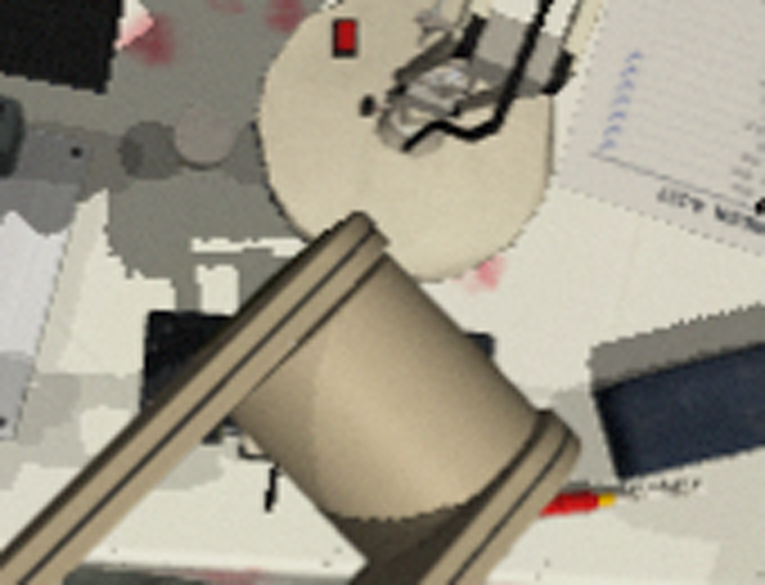

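View pics/side5c.png

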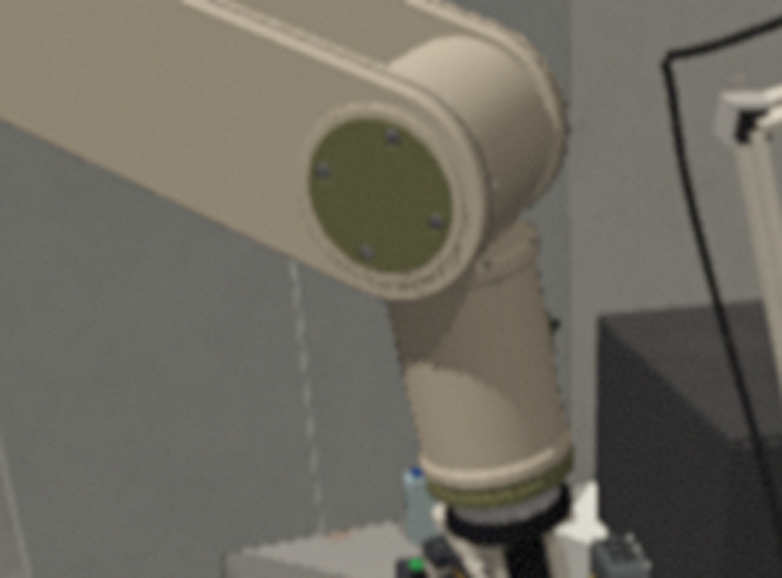

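Request:
send_rows --series '[{"wx": 0.01, "wy": 0.013, "wz": 0, "dx": -0.5, "dy": 0.6, "dz": 1.0, "fingers": 0}, {"wx": 0.01, "wy": 0.013, "wz": 0, "dx": -0.5, "dy": 0.6, "dz": 1.0, "fingers": 0}, {"wx": 0, "wy": 0, "wz": 0, "dx": 0, "dy": 0, "dz": 0, "fingers": 0}]' --newtons 30

```text
t: 2.85
tool_pos: [0.4503, -0.2727, 0.0913]
orientation: [3.133, -0.02, 0.217]
force: [0.3, -0.4, 0.3]
opening: 0.0929
```

```bash
python3 st.py
```

```text
t 2.85 tcp [ 0.4503 -0.2727  0.0913] grasp [ 0.4477 -0.2727  0.11  ] toolx yaw deg -0.74 z [ 0.1378 -0.0017 -0.9905] F [ 0.3 -0.4  0.3] op 0.0929 q [-0.71 -0.09  1.95  0.1   1.17  0.85]
```

Request:
send_rows --series '[{"wx": 0, "wy": 0, "wz": 0, "dx": 0, "dy": 0, "dz": 0, "fingers": 0}, {"wx": 0, "wy": 0, "wz": 0, "dx": 0, "dy": 0, "dz": 0, "fingers": 0}]' --newtons 30

```text
t: 3.02
tool_pos: [0.4507, -0.273, 0.0912]
orientation: [3.132, -0.02, 0.219]
force: [0.6, 0.4, 0.1]
opening: 0.0931
```

```bash
python3 st.py
```

```text
t 3.02 tcp [ 0.4507 -0.273   0.0912] grasp [ 0.4481 -0.2729  0.1098] toolx yaw deg -0.72 z [ 0.1389 -0.0026 -0.9903] F [0.6 0.4 0.1] op 0.0931 q [-0.71 -0.09  1.95  0.1   1.17  0.84]
```

```bash
python3 - <<'E'
from st import *
s=robot.read_state(); print(s["joint_torque"],s["dq"],s["wrist_torque"],s["q"])
for u,v in [(321,188),(368,236)]:
  for z in (.45,.5,.55): print(z,onz("top",u,v,z))
E
```

```text
[  0.0646 -42.3114 -46.5667   0.6415  -0.6113   0.0253] [ 0.0025  0.004   0.0066 -0.0003 -0.014  -0.0043] [0.0321 0.0973 0.0066] [-0.7055 -0.0857  1.9535  0.0959  1.1674  0.8449]
0.45 [ 0.4752 -0.2681  0.45  ]
0.5 [ 0.4634 -0.2605  0.5   ]
0.55 [ 0.4516 -0.2529  0.55  ]
0.45 [ 0.3925 -0.355   0.45  ]
0.5 [ 0.3863 -0.3415  0.5   ]
0.55 [ 0.3801 -0.328   0.55  ]
```

Request:
send_rows --series '[{"wx": 0, "wy": 0, "wz": 0, "dx": 0, "dy": 0, "dz": -0.6, "fingers": 0}, {"wx": 0, "wy": 0, "wz": 0, "dx": 0, "dy": 0, "dz": -0.6, "fingers": 0}, {"wx": 0, "wy": 0, "wz": 0, "dx": 0, "dy": 0, "dz": 0, "fingers": 0}]' --newtons 30

```text
t: 3.27
tool_pos: [0.4506, -0.273, 0.0768]
orientation: [3.132, -0.02, 0.219]
force: [-0.6, -0.0, -0.1]
opening: 0.093
```

```bash
python3 - <<'E'
from st import *
st()
s=robot.read_state(); print(s["joint_torque"],s["dq"],s["wrist_torque"])
im=pic("side","6",225,195,70,60,10)
for P in ([.45,-.327,.0788],[.45,-.235,.0788]):print(proj("side",P))
E
```

```text
t 3.27 tcp [ 0.4506 -0.273   0.0768] grasp [ 0.4479 -0.273   0.0954] toolx yaw deg -0.72 z [ 0.1389 -0.0027 -0.9903] F [-0.6 -0.  -0.1] op 0.093 q [-0.71 -0.07  1.96  0.1   1.14  0.84]
[ -0.0287 -43.5527 -47.3849   0.6763  -1.1369  -0.018 ] [-0.0004  0.0026  0.0022  0.0001  0.0026 -0.0004] [0.041  0.097  0.0332]
[[257.026  229.4176]]
[[239.8675 207.2382]]
```

View pics/side6c.png

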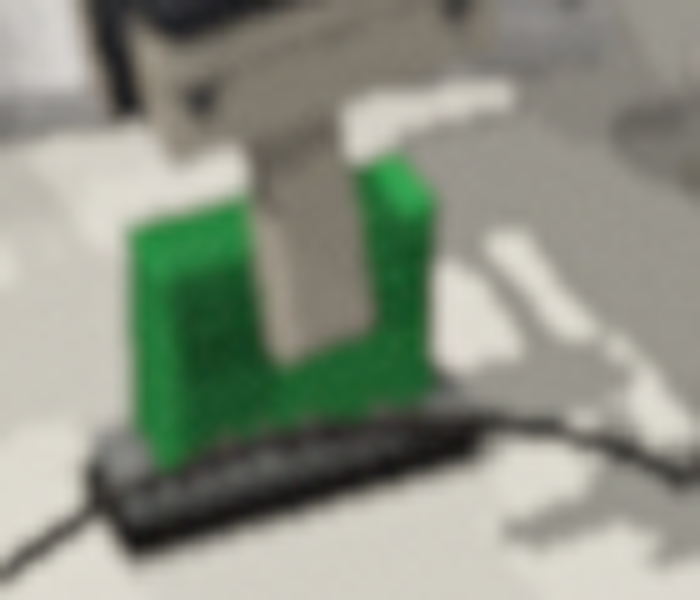

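Request:
send_rows --series '[{"wx": 0, "wy": 0, "wz": 0, "dx": 0, "dy": 0, "dz": -0.5, "fingers": 0}, {"wx": 0, "wy": 0, "wz": 0, "dx": 0, "dy": 0, "dz": -0.5, "fingers": 0}, {"wx": 0, "wy": 0, "wz": 0, "dx": 0, "dy": 0, "dz": 0, "fingers": 0}]' --newtons 30

```text
t: 3.57
tool_pos: [0.4501, -0.2728, 0.0652]
orientation: [3.133, -0.02, 0.217]
force: [0.1, 0.7, -0.6]
opening: 0.093
```

```bash
python3 - <<'E'
from st import *
st()
s=robot.read_state(); print(s["joint_torque"],s["dq"],s["wrist_torque"])
E
```

```text
t 3.57 tcp [ 0.4501 -0.2728  0.0652] grasp [ 0.4475 -0.2727  0.0838] toolx yaw deg -0.74 z [ 0.1378 -0.0018 -0.9905] F [ 0.1  0.7 -0.6] op 0.093 q [-0.71 -0.05  1.97  0.1   1.12  0.84]
[ -0.0425 -43.3668 -46.3512   0.6603  -1.0579  -0.0161] [-0.0005  0.0016 -0.0026 -0.0001  0.0079  0.0007] [0.0173 0.0984 0.0007]
```

Now it holds steady. I'll carry on slowly to the grasp height.

Request:
send_rows --series '[{"wx": 0, "wy": 0, "wz": 0, "dx": 0, "dy": 0, "dz": -0.5, "fingers": 0}, {"wx": 0, "wy": 0, "wz": 0, "dx": 0, "dy": 0, "dz": -0.5, "fingers": 0}, {"wx": 0, "wy": 0, "wz": 0, "dx": 0, "dy": 0, "dz": -0.4, "fingers": 0}, {"wx": 0, "wy": 0, "wz": 0, "dx": 0, "dy": 0, "dz": 0, "fingers": 0}]' --newtons 30

```text
t: 3.9
tool_pos: [0.4499, -0.2726, 0.0492]
orientation: [3.134, -0.02, 0.216]
force: [-0.4, 0.2, -0.8]
opening: 0.0933
```

```bash
python3 - <<'E'
from st import *
st()
s=robot.read_state(); print(s["joint_torque"],s["dq"],s["wrist_torque"])
E
```

```text
t 3.9 tcp [ 0.4499 -0.2726  0.0492] grasp [ 0.4473 -0.2726  0.0678] toolx yaw deg -0.74 z [ 0.1374 -0.0014 -0.9905] F [-0.4  0.2 -0.8] op 0.0933 q [-0.71 -0.03  1.98  0.1   1.08  0.84]
[ -0.0514 -43.72   -45.5394   0.6507  -1.0477  -0.0156] [ 0.0006  0.0011 -0.0037 -0.0006  0.0041  0.0011] [-0.0022  0.0682 -0.0198]
```

Request:
send_rows --series '[{"wx": 0, "wy": 0, "wz": 0, "dx": 0, "dy": 0, "dz": -0.4, "fingers": 0}, {"wx": 0, "wy": 0, "wz": 0, "dx": 0, "dy": 0, "dz": 0, "fingers": 255}, {"wx": 0, "wy": 0, "wz": 0, "dx": 0, "dy": 0, "dz": 0, "fingers": 255}, {"wx": 0, "wy": 0, "wz": 0, "dx": 0, "dy": 0, "dz": 0, "fingers": 255}, {"wx": 0, "wy": 0, "wz": 0, "dx": 0, "dy": 0, "dz": 0, "fingers": 255}, {"wx": 0, "wy": 0, "wz": 0, "dx": 0, "dy": 0, "dz": 0, "fingers": 255}, {"wx": 0, "wy": 0, "wz": 0, "dx": 0, "dy": 0, "dz": 0, "fingers": 255}]' --newtons 30

```text
t: 4.48
tool_pos: [0.4502, -0.2728, 0.0451]
orientation: [3.133, -0.02, 0.217]
force: [-0.4, -0.3, -0.7]
opening: 0.0575
```

```bash
python3 - <<'E'
from st import *
st()
pic("side","7",225,195,70,60,10)
E
```

```text
t 4.48 tcp [ 0.4502 -0.2728  0.0451] grasp [ 0.4476 -0.2728  0.0637] toolx yaw deg -0.74 z [ 0.1378 -0.0017 -0.9905] F [-0.4 -0.3 -0.7] op 0.0575 q [-0.71 -0.02  1.99  0.1   1.07  0.83]
```

View pics/side7c.png

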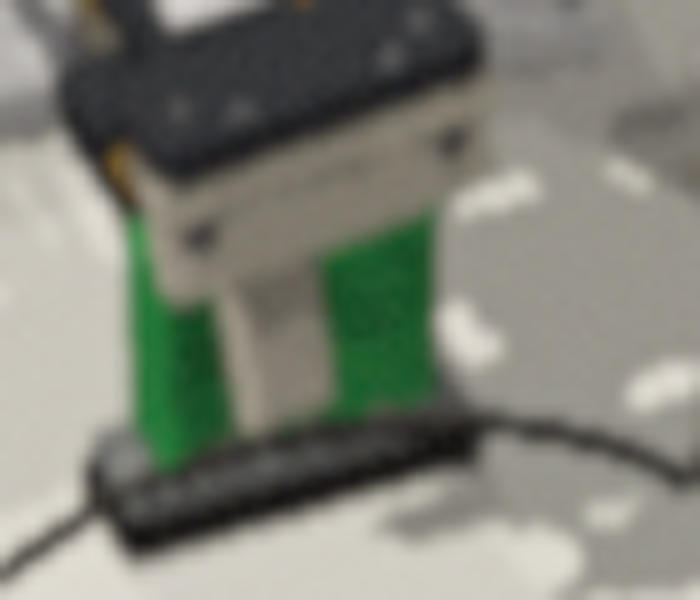

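Request:
send_rows --series '[{"wx": 0, "wy": 0, "wz": 0, "dx": 0, "dy": 0, "dz": 0, "fingers": 255}, {"wx": 0, "wy": 0, "wz": 0, "dx": 0, "dy": 0, "dz": 0, "fingers": 255}, {"wx": 0, "wy": 0, "wz": 0, "dx": 0, "dy": 0, "dz": 0, "fingers": 255}, {"wx": 0, "wy": 0, "wz": 0, "dx": 0, "dy": 0, "dz": 0, "fingers": 255}, {"wx": 0, "wy": 0, "wz": 0, "dx": 0, "dy": 0, "dz": 0, "fingers": 255}, {"wx": 0, "wy": 0, "wz": 0, "dx": 0, "dy": 0, "dz": 0, "fingers": 255}, {"wx": 0, "wy": 0, "wz": 0, "dx": 0, "dy": 0, "dz": 0, "fingers": 255}]' --newtons 30

```text
t: 5.12
tool_pos: [0.4505, -0.2731, 0.0456]
orientation: [3.132, -0.02, 0.218]
force: [-0.8, 0.1, 0.4]
opening: 0.024
```

```bash
python3 st.py
```

```text
t 5.12 tcp [ 0.4505 -0.2731  0.0456] grasp [ 0.4479 -0.2731  0.0642] toolx yaw deg -0.73 z [ 0.1385 -0.0024 -0.9904] F [-0.8  0.1  0.4] op 0.024 q [-0.71 -0.02  1.98  0.1   1.07  0.83]
```

Gripped at 24 mm. Now a small lift, then +y clear of the cable, then up.

Request:
send_rows --series '[{"wx": 0, "wy": 0, "wz": 0, "dx": 0, "dy": 0.2, "dz": 0.5, "fingers": 255}, {"wx": 0, "wy": 0, "wz": 0, "dx": -0.3, "dy": 1.2, "dz": 0.1, "fingers": 255}, {"wx": 0, "wy": 0, "wz": 0, "dx": -0.3, "dy": 1.2, "dz": 0.1, "fingers": 255}, {"wx": 0, "wy": 0, "wz": 0, "dx": 0, "dy": 1.2, "dz": 0.1, "fingers": 255}, {"wx": 0, "wy": 0, "wz": 0, "dx": 0, "dy": 0.5, "dz": 1.0, "fingers": 255}, {"wx": 0, "wy": 0, "wz": 0, "dx": 0, "dy": 0, "dz": 2.0, "fingers": 255}, {"wx": 0, "wy": 0, "wz": 0, "dx": 0, "dy": 0, "dz": 2.5, "fingers": 255}, {"wx": 0, "wy": 0, "wz": 0, "dx": 0, "dy": 0, "dz": 2.5, "fingers": 255}, {"wx": 0, "wy": 0, "wz": 0, "dx": 0, "dy": 0, "dz": 2.5, "fingers": 255}]' --newtons 30

```text
t: 5.87
tool_pos: [0.4383, -0.2218, 0.1576]
orientation: [-3.127, 0.02, -0.197]
force: [-0.7, -1.1, -1.7]
opening: 0.0239
```

```bash
python3 st.py 8
```

```text
t 5.87 tcp [ 0.4383 -0.2218  0.1576] grasp [ 0.4359 -0.2219  0.1763] toolx yaw deg -0.76 z [ 0.1253  0.0072 -0.9921] F [-0.7 -1.1 -1.7] op 0.0239 q [-0.64 -0.25  1.97  0.08  1.32  0.93]
```

View pics/side8.png

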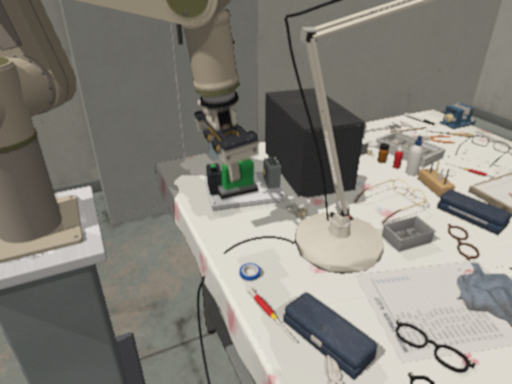

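View pics/top8.png

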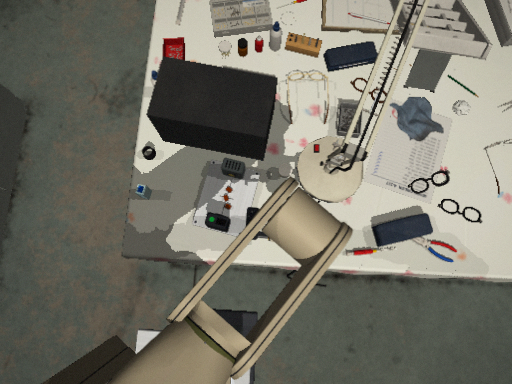

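```bash
cat >> st.py <<'E'
PSI=np.radians(-11.5); C=np.array([.5327,-.0605]); EX=np.array([np.cos(PSI),np.sin(PSI)]); EY=np.array([-np.sin(PSI),np.cos(PSI)])
RG=R.from_rotvec([3.132,-.02,.218])
yg=RG.as_matrix()[:,1]; YG=np.arctan2(yg[0],-yg[1])   # yaw of block at grasp (tool y ~ -world y)
def need(xy,z,Rt):
    s=robot.read_state(); d=(np.r_[xy,z]-s["tool_pos"])*100; w=(Rt*R.from_rotvec(s["orientation"]).inv()).as_rotvec()
    print("need cm",d.round(2),"rotvec",w.round(3))
def blk(xt,yt,zbot,yaw=PSI):
    c=C+xt*EX+yt*EY; ex=np.array([np.cos(yaw),np.sin(yaw)])
    need(c-.0125*ex,.0456+zbot,R.from_rotvec([0,0,yaw-YG])*RG)
E
python3 - <<'E'
from st import *
print(np.degrees(YG),yg)
st();blk(0,.045,.12)
E
```

```text
-0.7359720235549728 [-0.0128 -0.9999  0.0011]
t 5.97 tcp [ 0.4415 -0.2241  0.1625] grasp [ 0.439  -0.2241  0.1811] toolx yaw deg -0.72 z [ 0.1334  0.0015 -0.9911] F [-0.1 -1.1 -1.1] op 0.0239 q [-0.64 -0.25  1.96  0.08  1.32  0.93]
need cm [ 8.8  21.02  0.31] rotvec [-0.005 -0.005 -0.189]
```

Request:
send_rows --series '[{"wx": 0, "wy": 0, "wz": -0.01, "dx": 0.5, "dy": 1.0, "dz": 0.2, "fingers": 255}, {"wx": 0, "wy": 0, "wz": -0.02, "dx": 1.0, "dy": 2.3, "dz": 0.1, "fingers": 255}, {"wx": 0, "wy": 0, "wz": -0.02, "dx": 1.0, "dy": 2.3, "dz": 0, "fingers": 255}, {"wx": 0, "wy": 0, "wz": -0.02, "dx": 1.0, "dy": 2.3, "dz": 0, "fingers": 255}, {"wx": 0, "wy": 0, "wz": -0.02, "dx": 1.0, "dy": 2.3, "dz": 0, "fingers": 255}, {"wx": 0, "wy": 0, "wz": -0.02, "dx": 1.0, "dy": 2.3, "dz": 0, "fingers": 255}, {"wx": 0, "wy": 0, "wz": -0.02, "dx": 1.0, "dy": 2.3, "dz": 0, "fingers": 255}, {"wx": 0, "wy": 0, "wz": -0.02, "dx": 1.0, "dy": 2.3, "dz": 0, "fingers": 255}, {"wx": 0, "wy": 0, "wz": -0.02, "dx": 0.8, "dy": 1.8, "dz": 0, "fingers": 255}, {"wx": 0, "wy": 0, "wz": -0.01, "dx": 0.5, "dy": 1.2, "dz": 0, "fingers": 255}, {"wx": 0, "wy": 0, "wz": 0, "dx": 0, "dy": 0, "dz": 0, "fingers": 255}, {"wx": 0, "wy": 0, "wz": 0, "dx": 0, "dy": 0, "dz": 0, "fingers": 255}]' --newtons 30

```text
t: 6.97
tool_pos: [0.5299, -0.0116, 0.1653]
orientation: [3.106, -0.314, 0.207]
force: [0.9, -0.3, -1.7]
opening: 0.0239
```

```bash
python3 - <<'E'
from st import *
st();blk(0,.045,.12)
for n in("side","top"):pic(n,"9")
E
```

```text
t 6.97 tcp [ 0.5299 -0.0116  0.1653] grasp [ 0.5275 -0.0111  0.184 ] toolx yaw deg -11.55 z [ 0.1298 -0.0264 -0.9912] F [ 0.9 -0.3 -1.7] op 0.0239 q [-0.11 -0.16  1.88 -0.01  1.29  1.66]
need cm [-0.05 -0.23  0.03] rotvec [-0.002 -0.006  0.001]
```

View pics/side9.png

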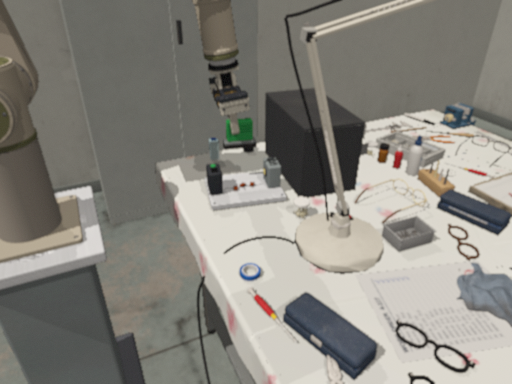

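View pics/top9.png

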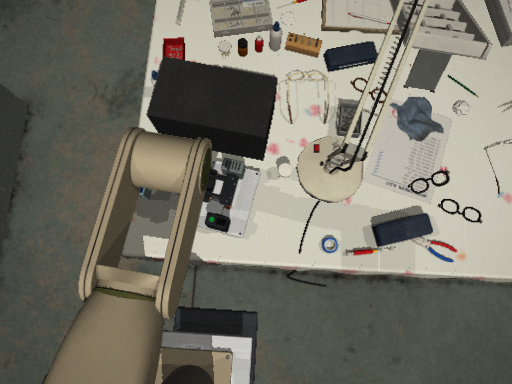

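Request:
send_rows --series '[{"wx": 0, "wy": -0.005, "wz": 0, "dx": -0.05, "dy": -0.2, "dz": -1.0, "fingers": 255}, {"wx": 0, "wy": 0, "wz": 0, "dx": 0, "dy": 0, "dz": -2.0, "fingers": 255}, {"wx": 0, "wy": 0, "wz": 0, "dx": 0, "dy": 0, "dz": -2.0, "fingers": 255}, {"wx": 0, "wy": 0, "wz": 0, "dx": 0, "dy": 0, "dz": -1.5, "fingers": 255}, {"wx": 0, "wy": 0, "wz": 0, "dx": 0, "dy": 0, "dz": -1.0, "fingers": 255}, {"wx": 0, "wy": 0, "wz": 0, "dx": 0, "dy": 0, "dz": -0.5, "fingers": 255}, {"wx": 0, "wy": 0, "wz": 0, "dx": 0, "dy": 0, "dz": 0, "fingers": 255}, {"wx": 0, "wy": 0, "wz": 0, "dx": 0, "dy": 0, "dz": 0, "fingers": 255}]' --newtons 30

```text
t: 7.73
tool_pos: [0.5267, -0.022, 0.0797]
orientation: [3.102, -0.328, 0.218]
force: [-0.4, -0.1, -0.8]
opening: 0.0238
```

```bash
python3 - <<'E'
from st import *
st();blk(0,.045,.0215)
pic("side","10",195,120,100,90,8 and 7);pic("top","10",185,150,90,90,6)
E
```

```text
t 7.73 tcp [ 0.5267 -0.022   0.0797] grasp [ 0.5241 -0.0214  0.0984] toolx yaw deg -12.06 z [ 0.1366 -0.0294 -0.9902] F [-0.4 -0.1 -0.8] op 0.0238 q [-0.13 -0.09  1.98 -0.01  1.11  1.66]
need cm [ 0.27  0.8  -1.26] rotvec [-0.001  0.001  0.01 ]
```

View pics/side10c.png

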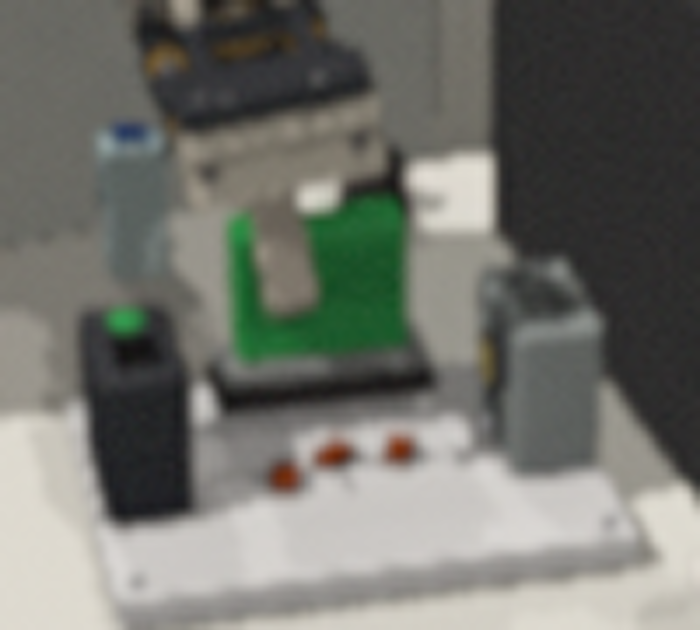

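View pics/top10c.png

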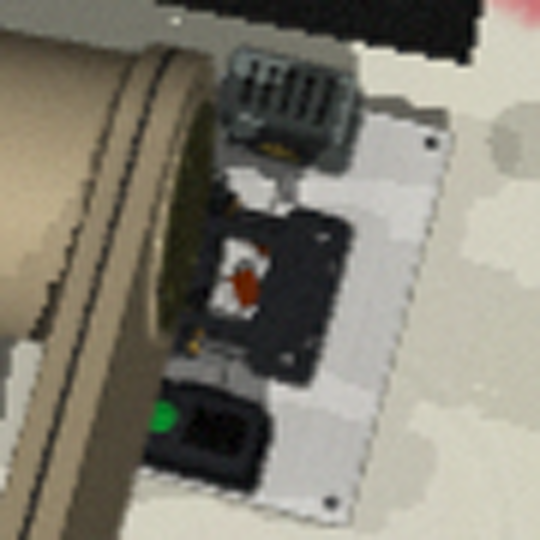

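```bash
python3 - <<'E'
from st import *
f=lambda x,y:((x+.5)/7-.5+195,(y+.5)/7-.5+120)
for p in [(222,408),(432,387)]:
    P=onz("side",*f(*p),.034)[:2]-C; print("foot front corner tester frame",P@EX,P@EY)
s=robot.read_state()["tool_pos"][:2]; P=s+.0125*EX-C;print("block est",P@EX,P@EY)
E
```

```text
foot front corner tester frame -0.0412824256403654 0.032071149768158135
foot front corner tester frame 0.04447799381343132 0.029647894558109674
block est -0.0005398104448545768 0.03686237498768742
```

Request:
send_rows --series '[{"wx": 0, "wy": 0, "wz": 0.01, "dx": 0.2, "dy": 0.8, "dz": 0, "fingers": 255}, {"wx": 0, "wy": 0, "wz": 0, "dx": 0, "dy": 0, "dz": -0.3, "fingers": 255}, {"wx": 0, "wy": 0, "wz": 0, "dx": 0, "dy": 0, "dz": -0.3, "fingers": 255}, {"wx": 0, "wy": 0, "wz": 0, "dx": 0, "dy": 0, "dz": -0.3, "fingers": 255}, {"wx": 0, "wy": 0, "wz": 0, "dx": 0, "dy": 0, "dz": 0, "fingers": 255}, {"wx": 0, "wy": 0, "wz": 0, "dx": 0, "dy": 0, "dz": 0, "fingers": 255}]' --newtons 30

```text
t: 8.33
tool_pos: [0.5326, -0.0126, 0.0746]
orientation: [3.104, -0.308, 0.231]
force: [0.2, -0.5, -1.3]
opening: 0.0238
```

```bash
python3 - <<'E'
from st import *
st();blk(0,.045,.0215)
pic("side","11",205,140,70,60,10)
st()
E
```

```text
t 8.33 tcp [ 0.5326 -0.0126  0.0746] grasp [ 0.5299 -0.0121  0.0932] toolx yaw deg -11.34 z [ 0.145  -0.0284 -0.989 ] F [ 0.2 -0.5 -1.3] op 0.0238 q [-0.11 -0.08  1.98 -0.01  1.09  1.66]
need cm [-0.32 -0.13 -0.75] rotvec [ 0.     0.009 -0.003]
t 8.38 tcp [ 0.5325 -0.0126  0.0745] grasp [ 0.5298 -0.0121  0.0931] toolx yaw deg -11.35 z [ 0.1447 -0.0284 -0.9891] F [-0.5  0.1 -0.9] op 0.0241 q [-0.11 -0.08  1.98 -0.01  1.09  1.66]
```

View pics/side11c.png

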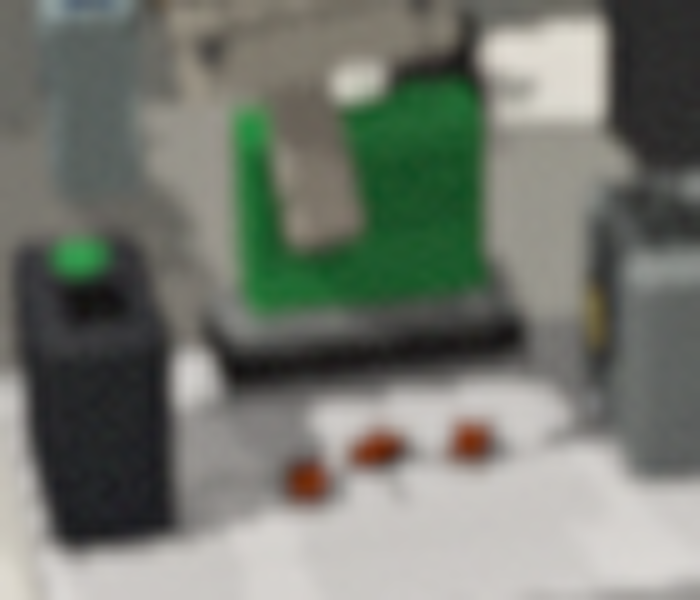

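Request:
send_rows --series '[{"wx": 0, "wy": 0.008, "wz": 0, "dx": -0.3, "dy": 0, "dz": -0.3, "fingers": 255}, {"wx": 0, "wy": 0, "wz": 0, "dx": 0, "dy": 0, "dz": -0.3, "fingers": 255}, {"wx": 0, "wy": 0, "wz": 0, "dx": 0, "dy": 0, "dz": -0.1, "fingers": 255}, {"wx": 0, "wy": 0, "wz": 0, "dx": 0, "dy": 0, "dz": 0, "fingers": 255}]' --newtons 30

```text
t: 8.72
tool_pos: [0.5291, -0.0127, 0.0668]
orientation: [3.104, -0.308, 0.216]
force: [-0.5, 0.5, -2.6]
opening: 0.0237
```

```bash
python3 - <<'E'
from st import *
st();blk(0,.045,.0215)
pic("side","12",205,140,70,60,10)
st()
E
```

```text
t 8.72 tcp [ 0.5291 -0.0127  0.0668] grasp [ 0.5265 -0.0122  0.0854] toolx yaw deg -11.34 z [ 0.1358 -0.0284 -0.9903] F [-0.5  0.5 -2.6] op 0.0237 q [-0.11 -0.07  1.98 -0.01  1.09  1.66]
need cm [ 0.04 -0.12  0.03] rotvec [ 0.     0.    -0.003]
t 8.77 tcp [ 0.5291 -0.0128  0.0669] grasp [ 0.5265 -0.0122  0.0855] toolx yaw deg -11.34 z [ 0.1358 -0.0285 -0.9903] F [-0.2 -0.5 -1. ] op 0.0237 q [-0.11 -0.07  1.98 -0.01  1.09  1.66]
```

View pics/side12c.png

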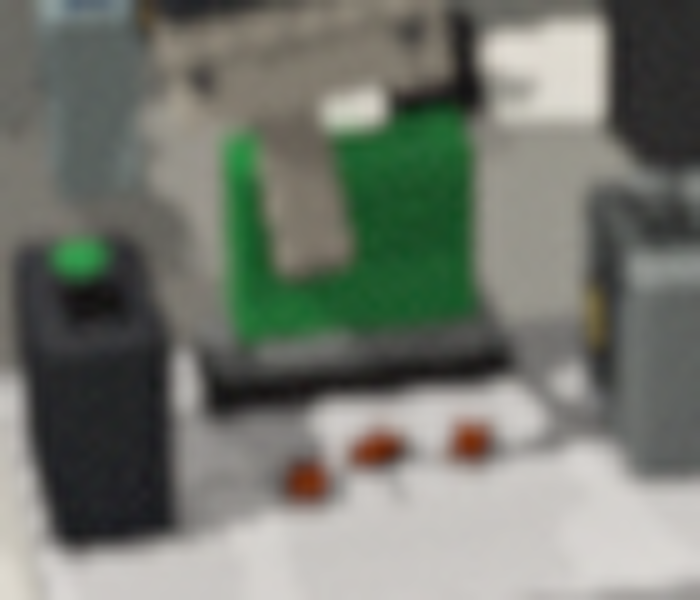

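Request:
send_rows --series '[{"wx": 0, "wy": 0, "wz": 0, "dx": -0.1, "dy": -0.5, "dz": 0, "fingers": 255}, {"wx": 0, "wy": 0, "wz": 0, "dx": -0.2, "dy": -1.0, "dz": 0, "fingers": 255}, {"wx": 0, "wy": 0, "wz": 0, "dx": -0.2, "dy": -1.0, "dz": 0, "fingers": 255}, {"wx": 0, "wy": 0, "wz": 0, "dx": -0.2, "dy": -1.0, "dz": 0, "fingers": 255}, {"wx": 0, "wy": 0, "wz": 0, "dx": -0.2, "dy": -1.0, "dz": 0, "fingers": 255}, {"wx": 0, "wy": 0, "wz": 0, "dx": -0.1, "dy": -0.5, "dz": 0, "fingers": 255}]' --newtons 30

```text
t: 9.27
tool_pos: [0.5182, -0.0673, 0.0672]
orientation: [3.104, -0.305, 0.217]
force: [1.2, 0.6, -1.1]
opening: 0.0238
```

```bash
python3 - <<'E'
from st import *
st();blk(0,-.12,.0215)
pic("side","13",205,140,70,60,10)
st()
E
```

```text
t 9.27 tcp [ 0.5182 -0.0673  0.0672] grasp [ 0.5156 -0.0667  0.0858] toolx yaw deg -11.23 z [ 0.1364 -0.0288 -0.9902] F [ 1.2  0.6 -1.1] op 0.0238 q [-0.23 -0.09  2.    0.    1.09  1.54]
need cm [ -2.17 -10.83  -0.01] rotvec [ 0.001  0.001 -0.005]
t 9.32 tcp [ 0.5181 -0.0678  0.0672] grasp [ 0.5155 -0.0672  0.0858] toolx yaw deg -11.26 z [ 0.1363 -0.0292 -0.9902] F [-0.1 -1.  -1.6] op 0.0237 q [-0.23 -0.09  2.    0.    1.09  1.54]
```

View pics/side13c.png

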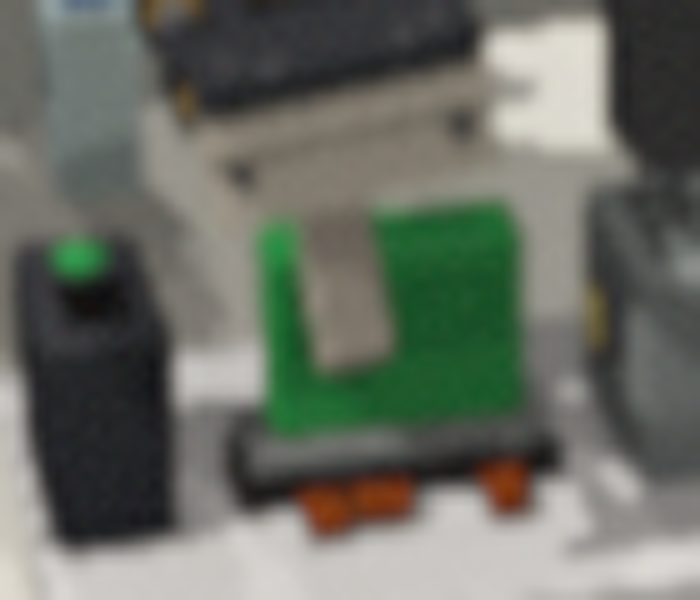

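Request:
send_rows --series '[{"wx": 0, "wy": 0, "wz": 0, "dx": -0.1, "dy": -0.5, "dz": 0, "fingers": 255}, {"wx": 0, "wy": 0, "wz": 0, "dx": -0.2, "dy": -1.0, "dz": 0, "fingers": 255}, {"wx": 0, "wy": 0, "wz": 0, "dx": -0.2, "dy": -1.0, "dz": 0, "fingers": 255}, {"wx": 0, "wy": 0, "wz": 0, "dx": -0.2, "dy": -1.0, "dz": 0, "fingers": 255}, {"wx": 0, "wy": 0, "wz": 0, "dx": -0.2, "dy": -1.0, "dz": 0, "fingers": 255}, {"wx": 0, "wy": 0, "wz": 0, "dx": -0.1, "dy": -0.5, "dz": 0, "fingers": 255}, {"wx": 0, "wy": 0, "wz": 0, "dx": -0.1, "dy": -0.5, "dz": 0, "fingers": 255}]' --newtons 30

```text
t: 9.9
tool_pos: [0.5059, -0.1285, 0.0676]
orientation: [3.103, -0.306, 0.218]
force: [0.1, 0.5, -1.5]
opening: 0.0235
```

```bash
python3 - <<'E'
from st import *
st();blk(0,-.12,.0215)
pic("side","14",205,140,70,70,8)
E
```

```text
t 9.9 tcp [ 0.5059 -0.1285  0.0676] grasp [ 0.5033 -0.128   0.0862] toolx yaw deg -11.26 z [ 0.137  -0.0294 -0.9901] F [ 0.1  0.5 -1.5] op 0.0235 q [-0.36 -0.09  2.01  0.02  1.09  1.4 ]
need cm [-0.94 -4.71 -0.05] rotvec [ 0.001  0.001 -0.004]
```

View pics/side14c.png

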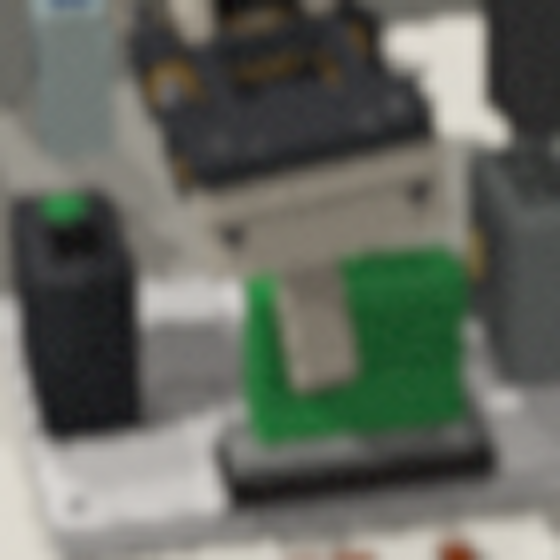

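```bash
python3 - <<'E'
from st import *
im=cv2.imread("pics/side14.png");crop(im,205,180,80,50,9,"pics/side14d.png")
t=pic("top","14",215,150,60,90,6)
E
```

```text
(no output)
```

View pics/side14d.png

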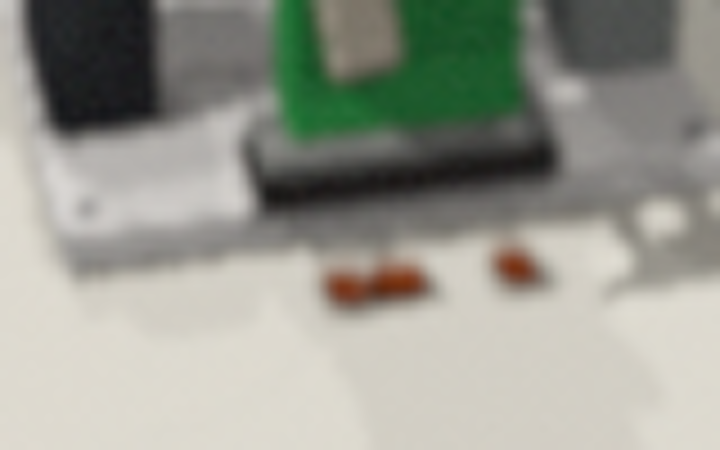

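View pics/top14c.png

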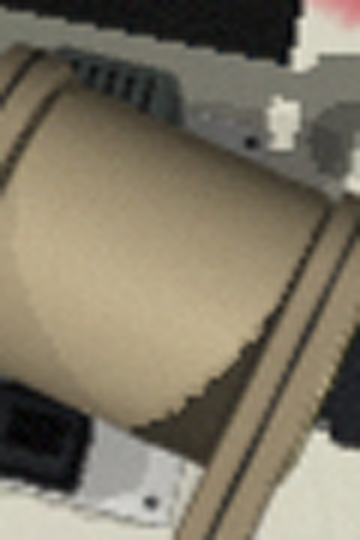

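All three chips now lie on the table in front of the plate, at side px (243,212), (249,210) and (262,209). Next: lift, carry the block to (0.445,-0.225) and set it down.

Request:
send_rows --series '[{"wx": 0, "wy": 0, "wz": 0, "dx": 0, "dy": 0, "dz": 1.0, "fingers": 255}, {"wx": 0, "wy": 0, "wz": 0, "dx": 0, "dy": 0, "dz": 2.0, "fingers": 255}, {"wx": 0, "wy": 0, "wz": 0, "dx": 0, "dy": 0, "dz": 1.5, "fingers": 255}, {"wx": 0, "wy": 0, "wz": 0, "dx": -1.2, "dy": -1.5, "dz": 0, "fingers": 255}, {"wx": 0, "wy": 0, "wz": 0, "dx": -1.5, "dy": -2.0, "dz": 0, "fingers": 255}, {"wx": 0, "wy": 0, "wz": 0, "dx": -1.5, "dy": -2.0, "dz": 0, "fingers": 255}, {"wx": 0, "wy": 0, "wz": 0, "dx": -1.5, "dy": -2.0, "dz": 0, "fingers": 255}, {"wx": 0, "wy": 0, "wz": 0, "dx": -1.2, "dy": -1.5, "dz": 0, "fingers": 255}, {"wx": 0, "wy": 0, "wz": 0, "dx": 0, "dy": 0, "dz": 0, "fingers": 255}]' --newtons 30

```text
t: 10.75
tool_pos: [0.4368, -0.2175, 0.1216]
orientation: [3.103, -0.292, 0.224]
force: [-0.4, 0.4, -0.9]
opening: 0.0239
```

```bash
cat >> st.py <<'E'
def blkw(cx,cy,zbot,yaw=PSI):
    ex=np.array([np.cos(yaw),np.sin(yaw)])
    need(np.array([cx,cy])-.0125*ex,.0456+zbot,R.from_rotvec([0,0,yaw-YG])*RG)
E
python3 - <<'E'
from st import *
st();blkw(.445,-.225,0)
E
```

```text
t 10.75 tcp [ 0.4368 -0.2175  0.1216] grasp [ 0.4341 -0.217   0.1402] toolx yaw deg -10.75 z [ 0.1411 -0.0298 -0.9896] F [-0.4  0.4 -0.9] op 0.0239 q [-0.61 -0.26  2.05  0.06  1.22  1.13]
need cm [-0.4 -0.5 -7.6] rotvec [ 0.003  0.005 -0.013]
```

Request:
send_rows --series '[{"wx": 0, "wy": 0, "wz": -0.01, "dx": -0.4, "dy": -0.5, "dz": -1.0, "fingers": 255}, {"wx": 0, "wy": 0, "wz": 0, "dx": 0, "dy": 0, "dz": -1.5, "fingers": 255}, {"wx": 0, "wy": 0, "wz": 0, "dx": 0, "dy": 0, "dz": -1.5, "fingers": 255}, {"wx": 0, "wy": 0, "wz": 0, "dx": 0, "dy": 0, "dz": -1.5, "fingers": 255}, {"wx": 0, "wy": 0, "wz": 0, "dx": 0, "dy": 0, "dz": -0.8, "fingers": 255}, {"wx": 0, "wy": 0, "wz": 0, "dx": 0, "dy": 0, "dz": 0, "fingers": 255}, {"wx": 0, "wy": 0, "wz": 0, "dx": 0, "dy": 0, "dz": 0, "fingers": 255}]' --newtons 30

```text
t: 11.33
tool_pos: [0.4348, -0.221, 0.0576]
orientation: [3.099, -0.309, 0.231]
force: [0.3, -0.5, -0.8]
opening: 0.0237
```

```bash
python3 - <<'E'
from st import *
st();blkw(.445,-.225,0)
E
```

```text
t 11.33 tcp [ 0.4348 -0.221   0.0576] grasp [ 0.4321 -0.2204  0.0762] toolx yaw deg -11.37 z [ 0.1449 -0.0327 -0.9889] F [ 0.3 -0.5 -0.8] op 0.0237 q [-0.62 -0.18  2.11  0.07  1.08  1.12]
need cm [-0.2  -0.15 -1.2 ] rotvec [ 0.004  0.009 -0.002]
```

Request:
send_rows --series '[{"wx": 0.004, "wy": 0.008, "wz": 0, "dx": -0.2, "dy": -0.1, "dz": -0.4, "fingers": 255}, {"wx": 0, "wy": 0, "wz": 0, "dx": 0, "dy": 0, "dz": -0.4, "fingers": 255}, {"wx": 0, "wy": 0, "wz": 0, "dx": 0, "dy": 0, "dz": -0.2, "fingers": 255}, {"wx": 0, "wy": 0, "wz": 0, "dx": 0, "dy": 0, "dz": -0.1, "fingers": 255}, {"wx": 0, "wy": 0, "wz": 0, "dx": 0, "dy": 0, "dz": 0, "fingers": 255}]' --newtons 30

```text
t: 11.75
tool_pos: [0.4345, -0.2224, 0.048]
orientation: [3.102, -0.308, 0.221]
force: [-0.3, -0.1, -2.2]
opening: 0.0234
```

```bash
python3 - <<'E'
from st import *
st();blkw(.445,-.225,0)
E
```

```text
t 11.75 tcp [ 0.4345 -0.2224  0.048 ] grasp [ 0.4319 -0.2218  0.0666] toolx yaw deg -11.31 z [ 0.1389 -0.03   -0.9899] F [-0.3 -0.1 -2.2] op 0.0234 q [-0.62 -0.16  2.11  0.06  1.06  1.12]
need cm [-0.18 -0.01 -0.24] rotvec [ 0.002  0.003 -0.003]
```

Request:
send_rows --series '[{"wx": 0, "wy": 0.003, "wz": 0, "dx": 0, "dy": 0, "dz": -0.2, "fingers": 255}, {"wx": 0, "wy": 0, "wz": 0, "dx": 0, "dy": 0, "dz": -0.1, "fingers": 255}, {"wx": 0, "wy": 0, "wz": 0, "dx": 0, "dy": 0, "dz": 0, "fingers": 255}]' --newtons 30

```text
t: 12.0
tool_pos: [0.4351, -0.2229, 0.0456]
orientation: [3.102, -0.308, 0.218]
force: [0.3, -0.2, -1.2]
opening: 0.0238
```

```bash
python3 - <<'E'
from st import *
st();blkw(.445,-.225,0)
E
```

```text
t 12.0 tcp [ 0.4351 -0.2229  0.0456] grasp [ 0.4325 -0.2223  0.0643] toolx yaw deg -11.32 z [ 0.137  -0.0308 -0.9901] F [ 0.3 -0.2 -1.2] op 0.0238 q [-0.62 -0.15  2.1   0.06  1.06  1.12]
need cm [-0.24  0.04 -0.  ] rotvec [ 0.003  0.001 -0.003]
```

Request:
send_rows --series '[{"wx": 0, "wy": 0, "wz": 0, "dx": 0, "dy": 0, "dz": -0.1, "fingers": 255}, {"wx": 0, "wy": 0, "wz": 0, "dx": 0, "dy": 0, "dz": 0, "fingers": 120}, {"wx": 0, "wy": 0, "wz": 0, "dx": 0, "dy": 0, "dz": 0, "fingers": 120}, {"wx": 0, "wy": 0, "wz": 0, "dx": 0, "dy": 0, "dz": 0, "fingers": 120}, {"wx": 0, "wy": 0, "wz": 0, "dx": 0, "dy": 0, "dz": 0, "fingers": 120}, {"wx": 0, "wy": 0, "wz": 0, "dx": 0, "dy": 0, "dz": 0, "fingers": 120}]' --newtons 30

```text
t: 12.5
tool_pos: [0.4365, -0.2239, 0.0469]
orientation: [3.1, -0.308, 0.223]
force: [-0.6, -0.5, 0.1]
opening: 0.0483
```

```bash
python3 - <<'E'
from st import *
st();pic("side","15",195,160,110,80,7)
E
```

```text
t 12.5 tcp [ 0.4365 -0.2239  0.0469] grasp [ 0.4339 -0.2233  0.0655] toolx yaw deg -11.31 z [ 0.1397 -0.0328 -0.9896] F [-0.6 -0.5  0.1] op 0.0483 q [-0.62 -0.15  2.1   0.06  1.06  1.12]
```

View pics/side15c.png

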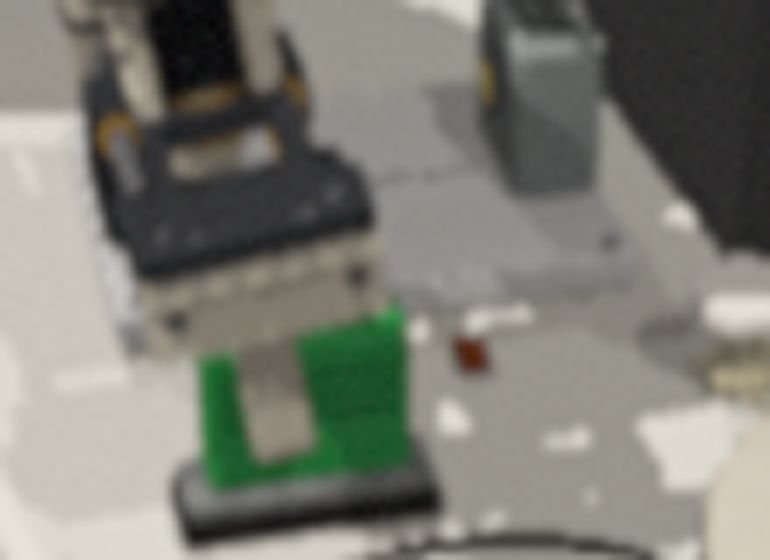

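Request:
send_rows --series '[{"wx": 0, "wy": 0, "wz": 0, "dx": 0, "dy": 0, "dz": 1.0, "fingers": 120}, {"wx": 0, "wy": 0, "wz": 0, "dx": 0, "dy": 0, "dz": 2.0, "fingers": 120}, {"wx": 0, "wy": 0, "wz": 0, "dx": 0, "dy": 0, "dz": 3.0, "fingers": 120}, {"wx": 0, "wy": 0, "wz": 0, "dx": 0, "dy": 0, "dz": 3.5, "fingers": 120}, {"wx": 0, "wy": 0, "wz": 0, "dx": 0, "dy": 0, "dz": 3.0, "fingers": 120}]' --newtons 30

```text
t: 12.97
tool_pos: [0.4298, -0.2193, 0.169]
orientation: [3.11, -0.31, 0.199]
force: [1.4, -0.8, 0.5]
opening: 0.0491
```

```bash
cat >> st.py <<'E'
def down(yaw): # tool x at yaw, pointing straight down
    c,s=np.cos(yaw),np.sin(yaw); return R.from_matrix(np.array([[c,s,0],[s,-c,0],[0,0,-1.]]))
E
python3 - <<'E'
from st import *
st();need([.532,.178],.17,down(np.radians(-13)))
pic("side","16",195,160,110,80,7)
E
```

```text
t 12.97 tcp [ 0.4298 -0.2193  0.169 ] grasp [ 0.4274 -0.2188  0.1876] toolx yaw deg -11.38 z [ 0.1255 -0.0228 -0.9918] F [ 1.4 -0.8  0.5] op 0.0491 q [-0.62 -0.3   1.99  0.06  1.34  1.14]
need cm [10.22 39.73  0.1 ] rotvec [ 0.025  0.125 -0.028]
```

View pics/side16c.png

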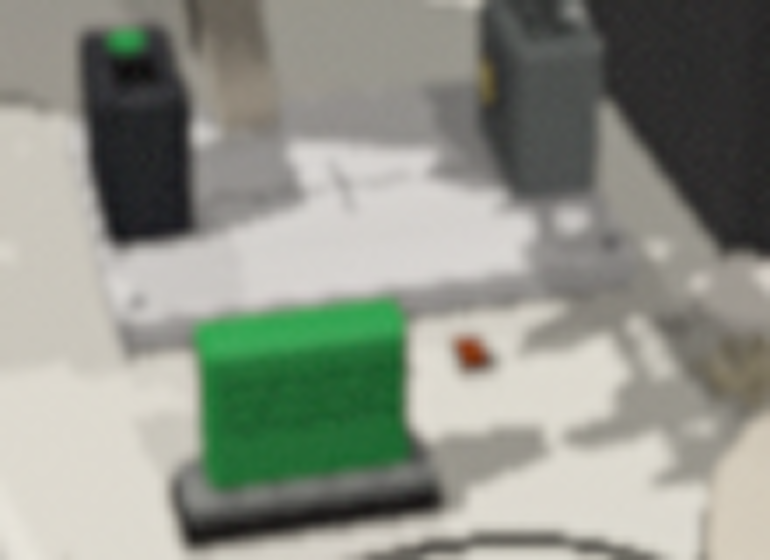

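The block stands upright and the plate is empty, with its cross mark visible. On to the cell.

Request:
send_rows --series '[{"wx": 0.002, "wy": 0.01, "wz": -0.002, "dx": 0.4, "dy": 1.5, "dz": 0.3, "fingers": 0}, {"wx": 0.002, "wy": 0.01, "wz": -0.002, "dx": 0.8, "dy": 3.1, "dz": 0, "fingers": 0}, {"wx": 0.002, "wy": 0.01, "wz": -0.002, "dx": 0.8, "dy": 3.1, "dz": 0, "fingers": 0}, {"wx": 0.002, "wy": 0.01, "wz": -0.002, "dx": 0.8, "dy": 3.1, "dz": 0, "fingers": 0}, {"wx": 0.002, "wy": 0.01, "wz": -0.002, "dx": 0.8, "dy": 3.1, "dz": 0, "fingers": 0}, {"wx": 0.002, "wy": 0.01, "wz": -0.002, "dx": 0.8, "dy": 3.1, "dz": 0, "fingers": 0}, {"wx": 0.002, "wy": 0.01, "wz": -0.002, "dx": 0.8, "dy": 3.1, "dz": 0, "fingers": 0}, {"wx": 0.002, "wy": 0.01, "wz": -0.002, "dx": 0.8, "dy": 3.1, "dz": 0, "fingers": 0}, {"wx": 0.002, "wy": 0.01, "wz": -0.002, "dx": 0.8, "dy": 3.1, "dz": 0, "fingers": 0}, {"wx": 0.002, "wy": 0.01, "wz": -0.002, "dx": 0.8, "dy": 3.1, "dz": 0, "fingers": 0}, {"wx": 0.002, "wy": 0.01, "wz": -0.002, "dx": 0.8, "dy": 3.1, "dz": 0, "fingers": 0}, {"wx": 0.002, "wy": 0.01, "wz": -0.002, "dx": 0.8, "dy": 3.1, "dz": 0, "fingers": 0}, {"wx": 0, "wy": 0.005, "wz": -0.002, "dx": 0.5, "dy": 2.0, "dz": 0, "fingers": 0}, {"wx": 0, "wy": 0, "wz": 0, "dx": 0.2, "dy": 0.8, "dz": 0, "fingers": 0}, {"wx": 0, "wy": 0, "wz": 0, "dx": 0, "dy": 0, "dz": 0, "fingers": 0}, {"wx": 0, "wy": 0, "wz": 0, "dx": 0, "dy": 0, "dz": 0, "fingers": 0}]' --newtons 20

```text
t: 14.35
tool_pos: [0.537, 0.1789, 0.1974]
orientation: [3.107, -0.358, 0.041]
force: [0.0, 0.6, -0.3]
opening: 0.0933
```

```bash
python3 - <<'E'
from st import *
st();need([.532,.178],.17,down(np.radians(-13)))
pic("side","17",170,60,110,110,6);pic("top","17")
E
```

```text
t 14.35 tcp [0.537  0.1789 0.1974] grasp [0.5366 0.1792 0.2161] toolx yaw deg -13.12 z [ 0.0244 -0.0164 -0.9996] F [ 0.   0.6 -0.3] op 0.0933 q [ 0.25  0.03  1.63 -0.02  1.46  2.05]
need cm [-0.5  -0.09 -2.74] rotvec [0.016 0.024 0.002]
```

View pics/side17c.png

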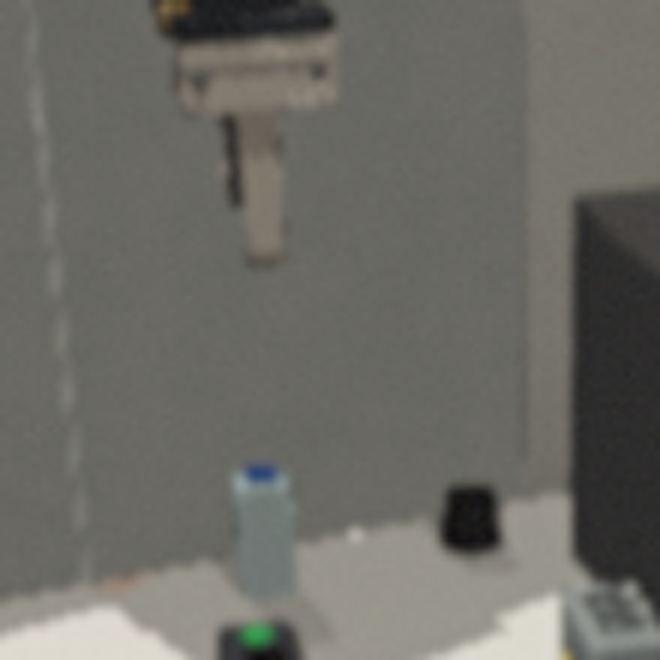

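View pics/top17.png

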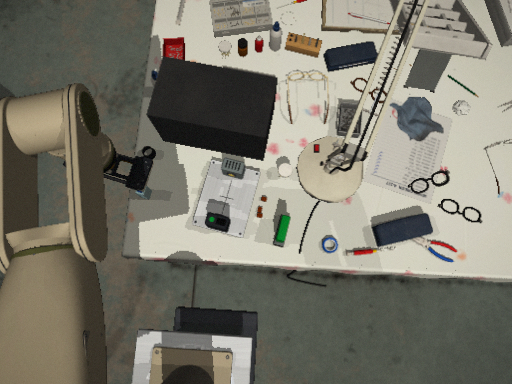

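Request:
send_rows --series '[{"wx": 0.008, "wy": 0.012, "wz": 0, "dx": -0.3, "dy": 0, "dz": -2.0, "fingers": 0}, {"wx": 0.008, "wy": 0.012, "wz": 0, "dx": -0.2, "dy": -0.1, "dz": -3.0, "fingers": 0}, {"wx": 0, "wy": 0, "wz": 0, "dx": 0, "dy": 0, "dz": -3.0, "fingers": 0}, {"wx": 0, "wy": 0, "wz": 0, "dx": 0, "dy": 0, "dz": -1.5, "fingers": 0}, {"wx": 0, "wy": 0, "wz": 0, "dx": 0, "dy": 0, "dz": -0.7, "fingers": 0}, {"wx": 0, "wy": 0, "wz": 0, "dx": 0, "dy": 0, "dz": 0, "fingers": 0}, {"wx": 0, "wy": 0, "wz": 0, "dx": 0, "dy": 0, "dz": 0, "fingers": 0}]' --newtons 20

```text
t: 15.03
tool_pos: [0.5328, 0.1674, 0.0962]
orientation: [-3.118, 0.378, -0.011]
force: [0.3, -0.3, -0.2]
opening: 0.093
```

```bash
python3 - <<'E'
from st import *
st();need([.532,.178],.021,down(np.radians(-13)))
pic("side","18",180,90,70,75,8);pic("top","18",110,150,60,60,8)
E
```

```text
t 15.03 tcp [0.5328 0.1674 0.0962] grasp [0.5327 0.1674 0.115 ] toolx yaw deg -13.83 z [ 0.0069 -0.0002 -1.    ] F [ 0.3 -0.3 -0.2] op 0.093 q [ 0.21  0.1   1.74 -0.    1.29  2.03]
need cm [-0.08  1.06 -7.52] rotvec [0.    0.007 0.015]
```

View pics/side18c.png

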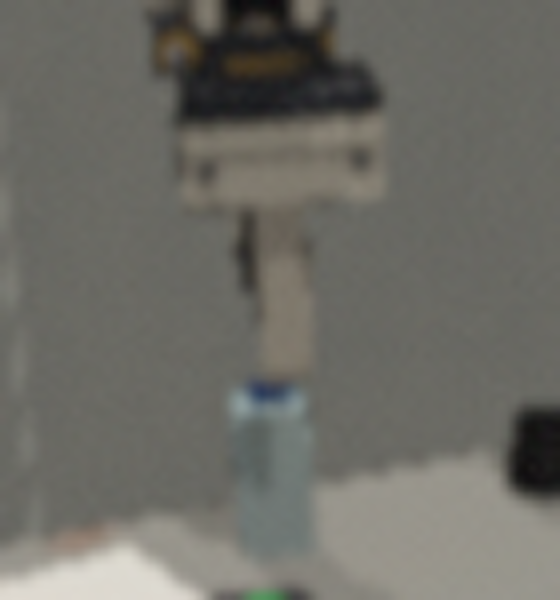

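View pics/top18c.png

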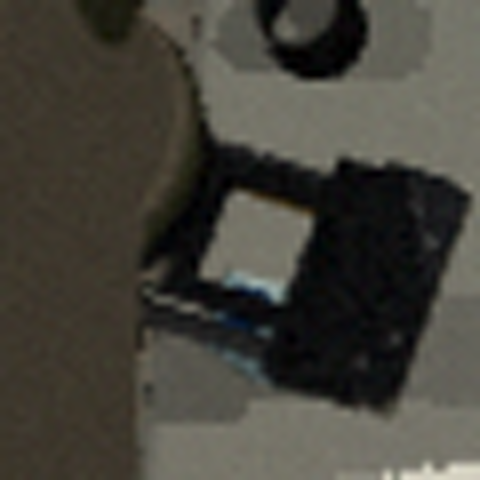

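Request:
send_rows --series '[{"wx": 0, "wy": 0.006, "wz": 0.012, "dx": -0.1, "dy": 1.0, "dz": 0, "fingers": 0}, {"wx": 0, "wy": 0, "wz": 0, "dx": 0, "dy": 0.1, "dz": -1.0, "fingers": 0}, {"wx": 0, "wy": 0, "wz": 0, "dx": 0, "dy": 0.1, "dz": -1.0, "fingers": 0}, {"wx": 0, "wy": 0, "wz": 0, "dx": 0, "dy": 0.1, "dz": -0.6, "fingers": 0}, {"wx": 0, "wy": 0, "wz": 0, "dx": 0, "dy": 0, "dz": 0, "fingers": 0}, {"wx": 0, "wy": 0, "wz": 0, "dx": 0, "dy": 0, "dz": 0, "fingers": 0}]' --newtons 20

```text
t: 15.63
tool_pos: [0.5354, 0.1839, 0.0731]
orientation: [-3.118, 0.355, -0.014]
force: [0.3, 0.4, 0.1]
opening: 0.0927
```

```bash
python3 - <<'E'
from st import *
st();need([.532,.178],.021,down(np.radians(-13)))
pic("side","19",180,90,70,75,8)
E
```

```text
t 15.63 tcp [0.5354 0.1839 0.0731] grasp [0.5353 0.1838 0.0919] toolx yaw deg -12.98 z [ 0.0095  0.0023 -1.    ] F [0.3 0.4 0.1] op 0.0927 q [ 0.24  0.15  1.74 -0.    1.24  2.04]
need cm [-0.34 -0.59 -5.21] rotvec [-0.002  0.01  -0.   ]
```

View pics/side19c.png

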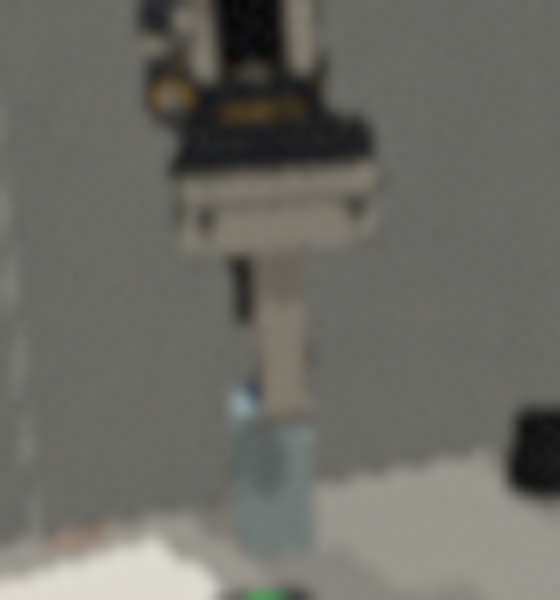

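Request:
send_rows --series '[{"wx": 0, "wy": 0.008, "wz": 0, "dx": -0.3, "dy": -0.5, "dz": 0, "fingers": 0}, {"wx": 0, "wy": 0, "wz": 0, "dx": 0, "dy": 0, "dz": -1.0, "fingers": 0}, {"wx": 0, "wy": 0, "wz": 0, "dx": 0, "dy": 0, "dz": -1.0, "fingers": 0}, {"wx": 0, "wy": 0, "wz": 0, "dx": 0, "dy": 0, "dz": -1.0, "fingers": 0}, {"wx": 0, "wy": 0, "wz": 0, "dx": 0, "dy": 0, "dz": -0.6, "fingers": 0}, {"wx": 0, "wy": 0, "wz": 0, "dx": 0, "dy": 0, "dz": 0, "fingers": 0}, {"wx": 0, "wy": 0, "wz": 0, "dx": 0, "dy": 0, "dz": 0, "fingers": 0}]' --newtons 20

```text
t: 16.27
tool_pos: [0.5313, 0.1775, 0.0325]
orientation: [-3.12, 0.356, 0.002]
force: [-0.6, -0.3, -0.4]
opening: 0.0929
```

```bash
python3 - <<'E'
from st import *
st();need([.532,.178],.021,down(np.radians(-13)))
pic("side","20",180,90,70,75,8)
p=robot.read_state()["tool_pos"]
ey=np.array([np.sin(np.radians(13)),np.cos(np.radians(13)),0])
k=lambda P:(proj("side",P)[0]-[180,90]+.5)*8-.5
print("tip near finger outer",k(p-ey*.064),"cell base -y face mid",k(np.array([.532,.178,0])-ey*.013),"top",k(np.array([.532,.178,.064])-ey*.013))
E
```

```text
t 16.27 tcp [0.5313 0.1775 0.0325] grasp [0.5313 0.1775 0.0513] toolx yaw deg -13.02 z [-0.0008  0.0018 -1.    ] F [-0.6 -0.3 -0.4] op 0.0929 q [0.23 0.19 1.77 0.   1.18 2.03]
need cm [ 0.07  0.05 -1.15] rotvec [-0.002 -0.001  0.   ]
tip near finger outer [289.4044 542.5131] cell base -y face mid [279.5842 558.0964] top [271.2797 412.9059]
```

View pics/side20c.png

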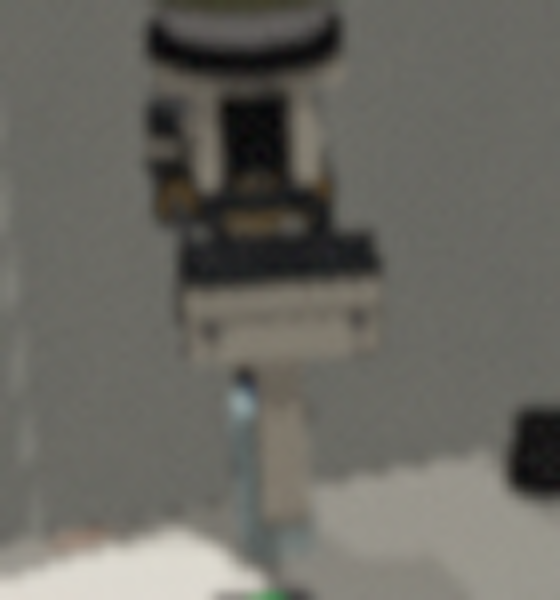

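Request:
send_rows --series '[{"wx": 0, "wy": 0, "wz": 0, "dx": 0.1, "dy": 0, "dz": -0.5, "fingers": 0}, {"wx": 0, "wy": 0, "wz": 0, "dx": 0, "dy": 0, "dz": -0.2, "fingers": 0}, {"wx": 0, "wy": 0, "wz": 0, "dx": 0, "dy": 0, "dz": 0, "fingers": 100}, {"wx": 0, "wy": 0, "wz": 0, "dx": 0, "dy": 0, "dz": 0, "fingers": 130}, {"wx": 0, "wy": 0, "wz": 0, "dx": 0, "dy": 0, "dz": 0, "fingers": 130}, {"wx": 0, "wy": 0, "wz": 0, "dx": 0, "dy": 0, "dz": 0, "fingers": 150}, {"wx": 0, "wy": 0, "wz": 0, "dx": 0, "dy": 0, "dz": 0, "fingers": 150}, {"wx": 0, "wy": 0, "wz": 0, "dx": 0, "dy": 0, "dz": 0, "fingers": 160}, {"wx": 0, "wy": 0, "wz": 0, "dx": 0, "dy": 0, "dz": 0, "fingers": 160}]' --newtons 20

```text
t: 17.07
tool_pos: [0.5339, 0.178, 0.0267]
orientation: [-3.119, 0.356, -0.003]
force: [0.2, 0.3, -0.5]
opening: 0.0509
```

```bash
python3 - <<'E'
from st import *
st();need([.532,.178],.026,down(np.radians(-13)))
pic("side","21",180,90,70,75,8);pic("top","21",110,150,60,60,8)
E
```

```text
t 17.07 tcp [0.5339 0.178  0.0267] grasp [0.5338 0.178  0.0455] toolx yaw deg -13.01 z [ 0.0023  0.0026 -1.    ] F [ 0.2  0.3 -0.5] op 0.0509 q [0.23 0.21 1.77 0.   1.16 2.03]
need cm [-0.19 -0.   -0.07] rotvec [-0.003  0.002  0.   ]
```

View pics/side21c.png

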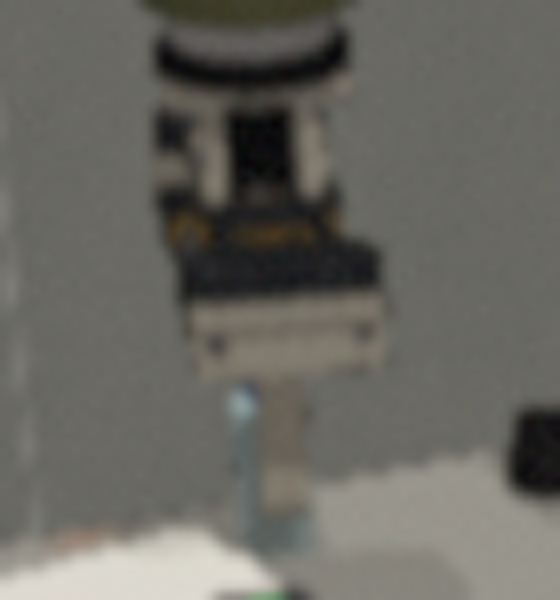

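View pics/top21c.png

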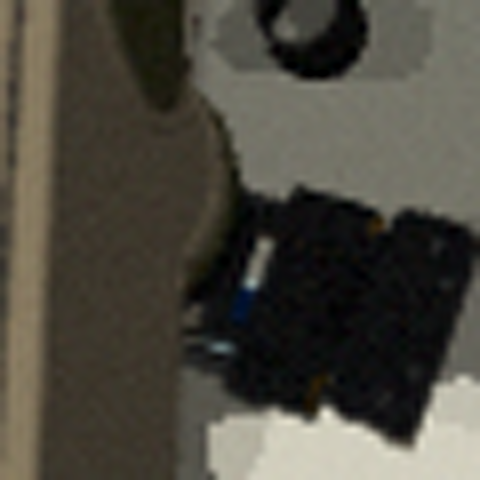

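Request:
send_rows --series '[{"wx": 0, "wy": 0, "wz": 0, "dx": -0.2, "dy": 0, "dz": 0, "fingers": 160}, {"wx": 0, "wy": 0, "wz": 0, "dx": 0, "dy": 0, "dz": 0, "fingers": 255}, {"wx": 0, "wy": 0, "wz": 0, "dx": 0, "dy": 0, "dz": 0, "fingers": 255}, {"wx": 0, "wy": 0, "wz": 0, "dx": 0, "dy": 0, "dz": 0, "fingers": 255}, {"wx": 0, "wy": 0, "wz": 0, "dx": 0, "dy": 0, "dz": 0, "fingers": 255}, {"wx": 0, "wy": 0, "wz": 0, "dx": 0, "dy": 0, "dz": 0, "fingers": 255}, {"wx": 0, "wy": 0, "wz": 0, "dx": 0, "dy": 0, "dz": 0, "fingers": 255}, {"wx": 0, "wy": 0, "wz": 0, "dx": 0, "dy": 0, "dz": 0, "fingers": 255}]' --newtons 20

```text
t: 17.83
tool_pos: [0.5316, 0.178, 0.0267]
orientation: [-3.119, 0.355, -0.003]
force: [-0.1, -0.3, -0.9]
opening: 0.0261
```

```bash
python3 - <<'E'
from st import *
st();print(robot.read_state()["orientation"])
pic("side","22",180,90,70,75,8)
E
```

```text
t 17.83 tcp [0.5316 0.178  0.0267] grasp [0.5316 0.1779 0.0455] toolx yaw deg -13.01 z [ 0.0023  0.0024 -1.    ] F [-0.1 -0.3 -0.9] op 0.0261 q [0.23 0.2  1.78 0.   1.16 2.03]
[-3.1187  0.3555 -0.0032]
```

View pics/side22c.png

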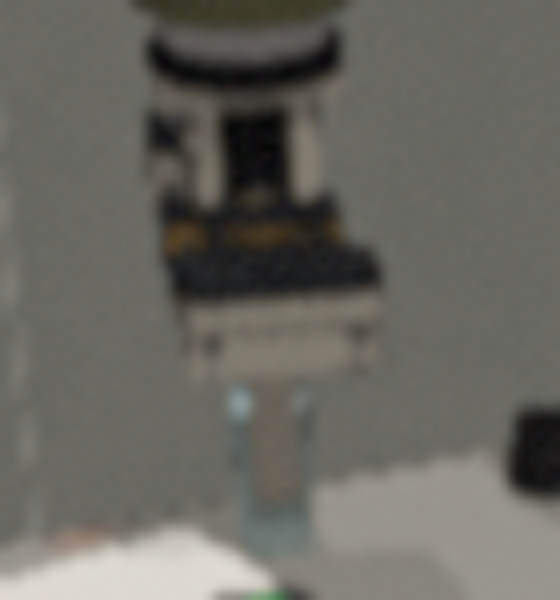

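```bash
python3 - <<'E'
from h import *
t=cv2.imread("pics/top17.png");crop(t,190,150,80,90,6.6,"pics/t17d.png")
s=cv2.imread("pics/side17.png");crop(s,200,155,90,60,8.5,"pics/s17d.png")
E
```

```text
(no output)
```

View pics/t17d.png

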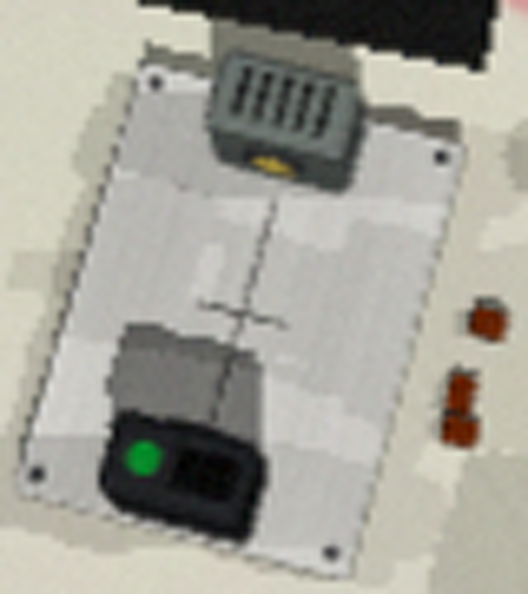

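View pics/s17d.png

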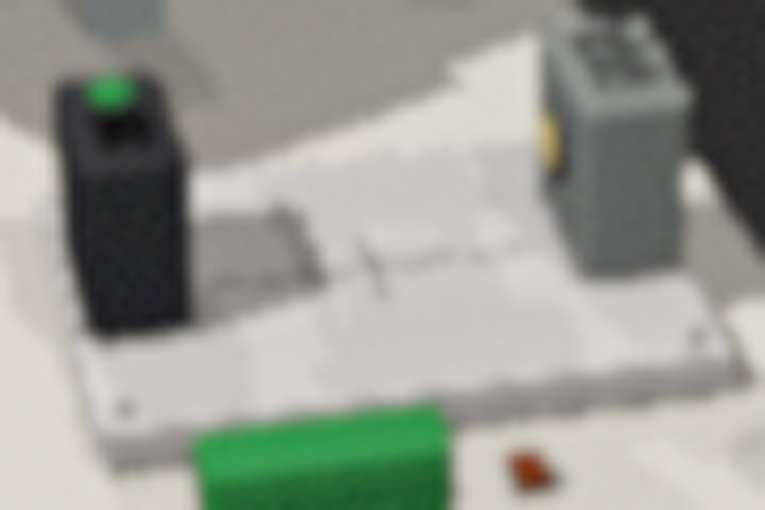

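Request:
send_rows --series '[{"wx": 0, "wy": 0, "wz": 0, "dx": 0, "dy": 0, "dz": 0.5, "fingers": 255}, {"wx": 0, "wy": 0, "wz": 0, "dx": 0, "dy": 0, "dz": 1.5, "fingers": 255}, {"wx": 0, "wy": 0, "wz": 0, "dx": 0, "dy": 0, "dz": 2.5, "fingers": 255}, {"wx": 0, "wy": 0, "wz": 0, "dx": 0, "dy": 0, "dz": 3.0, "fingers": 255}, {"wx": 0, "wy": 0, "wz": 0, "dx": 0, "dy": 0, "dz": 3.0, "fingers": 255}, {"wx": 0, "wy": 0, "wz": 0, "dx": 0, "dy": 0, "dz": 2.0, "fingers": 255}, {"wx": 0, "wy": 0, "wz": 0, "dx": 0, "dy": 0, "dz": 0.5, "fingers": 255}]' --newtons 20

```text
t: 18.47
tool_pos: [0.5255, 0.1766, 0.1581]
orientation: [3.12, -0.356, -0.014]
force: [1.0, 0.2, -0.2]
opening: 0.026
```

```bash
python3 - <<'E'
from st import *
T=lambda x,y:((x+.5)/6.6-.5+190,(y+.5)/6.6-.5+150); Sd=lambda x,y:((x+.5)/8.5-.5+200,(y+.5)/8.5-.5+155)
t=cv2.cvtColor(cv2.imread("pics/top17.png"),cv2.COLOR_BGR2GRAY).astype(float)
W=[]
for p in [(155,83),(441,157),(331,552),(36,474)]:
    u,v=T(*p); u0,v0=int(round(u)),int(round(v)); a=t[v0-2:v0+3,u0-2:u0+3]; w=np.clip(np.median(a)-a-8,0,None)
    yy,xx=np.mgrid[-2:3,-2:3]; q=(u0+(w*xx).sum()/w.sum(),v0+(w*yy).sum()/w.sum()); W.append(onz("top",*q,.02)[:2]); print(np.round((u,v),2),np.round(q,2),W[-1])
W=np.array(W);c=W.mean(0);e=(W[0]+W[1]-W[2]-W[3])/2;f=(W[0]+W[3]-W[1]-W[2])/2
print("c",c,"len",np.linalg.norm(e),np.linalg.norm(f),"yaw",np.degrees(np.arctan2(e[1],e[0])),np.degrees(np.arctan2(-f[0],f[1])))
print("cross top",onz("top",*T(243,315),.02),"tri",tri(Sd(374,266),T(243,315)))
print("side cross",onz("side",*Sd(374,266),.02))
A,B=onz("top",*T(275,200),.02),onz("top",*T(214,418),.02);v=A-B;print("line yaw",np.degrees(np.arctan2(v[1],v[0])))
# plate edges
for p,q in [((137,65),(22,492)),((463,140),(350,577))]:
    A,B=onz("top",*T(*p),.02),onz("top",*T(*q),.02);v=A-B;print("edge",A,B,np.linalg.norm(v),np.degrees(np.arctan2(v[1],v[0])))
print("side screws",onz("side",*Sd(698,338),.02),onz("side",*Sd(124,407),.02))
st()
E
```

```text
[213.06 162.15] [213.16 161.95] [ 0.6353 -0.0138]
[256.39 173.36] [256.63 173.02] [ 0.6099 -0.1436]
[239.73 233.21] [239.76 233.3 ] [ 0.4307 -0.1069]
[195.03 221.39] [194.88 221.13] [0.4572 0.0233]
c [ 0.5333 -0.0603] len 0.18246047220440256 0.13255808098459812 yaw -11.663437730650081 -11.295068039099242
cross top [ 0.532 -0.061  0.02 ] tri (array([ 0.5326, -0.0614,  0.0212]), np.float64(0.0016939151632990419))
side cross [ 0.5343 -0.0596  0.02  ]
line yaw -10.910991967955685
edge [ 0.6425 -0.0049  0.02  ] [0.4483 0.0281 0.02  ] 0.19707214597813433 -9.630526879369427
edge [ 0.6172 -0.1522  0.02  ] [ 0.4207 -0.1157  0.02  ] 0.19984032596021709 -10.524013628145779
side screws [ 0.6093 -0.1432  0.02  ] [ 0.4317 -0.105   0.02  ]
t 18.47 tcp [0.5255 0.1766 0.1581] grasp [0.5257 0.1766 0.1769] toolx yaw deg -13.01 z [-0.0093 -0.0001 -1.    ] F [ 1.   0.2 -0.2] op 0.026 q [0.23 0.05 1.68 0.   1.42 2.03]
```

```bash
cat >> st.py <<'E'
RC=R.from_rotvec([-3.1187,.3555,-.0032])
def cell(zc,xy=(.533,-.0605)): need(np.array(xy),zc-.032+.0267,R.from_rotvec([0,0,np.radians(1.5)])*RC)
E
python3 - <<'E'
from st import *
st();cell(.165)
E
```

```text
t 18.47 tcp [0.5255 0.1766 0.1581] grasp [0.5257 0.1766 0.1769] toolx yaw deg -13.01 z [-0.0093 -0.0001 -1.    ] F [ 1.   0.2 -0.2] op 0.026 q [0.23 0.05 1.68 0.   1.42 2.03]
need cm [  0.75 -23.71   0.16] rotvec [ 0.003 -0.012  0.026]
```

Request:
send_rows --series '[{"wx": 0, "wy": -0.006, "wz": 0, "dx": 0.3, "dy": -1.0, "dz": 0.1, "fingers": 255}, {"wx": 0, "wy": -0.006, "wz": 0.004, "dx": 0.1, "dy": -2.2, "dz": 0, "fingers": 255}, {"wx": 0, "wy": 0, "wz": 0.004, "dx": 0.1, "dy": -2.5, "dz": 0, "fingers": 255}, {"wx": 0, "wy": 0, "wz": 0.004, "dx": 0.1, "dy": -2.5, "dz": 0, "fingers": 255}, {"wx": 0, "wy": 0, "wz": 0.004, "dx": 0.1, "dy": -2.5, "dz": 0, "fingers": 255}, {"wx": 0, "wy": 0, "wz": 0.004, "dx": 0, "dy": -2.5, "dz": 0, "fingers": 255}, {"wx": 0, "wy": 0, "wz": 0.004, "dx": 0, "dy": -2.5, "dz": 0, "fingers": 255}, {"wx": 0, "wy": 0, "wz": 0, "dx": 0, "dy": -2.5, "dz": 0, "fingers": 255}, {"wx": 0, "wy": 0, "wz": 0, "dx": 0, "dy": -2.0, "dz": 0, "fingers": 255}, {"wx": 0, "wy": 0, "wz": 0, "dx": 0, "dy": -1.5, "dz": 0, "fingers": 255}, {"wx": 0, "wy": 0, "wz": 0, "dx": 0, "dy": -0.8, "dz": 0, "fingers": 255}, {"wx": 0, "wy": 0, "wz": 0, "dx": 0, "dy": 0, "dz": 0, "fingers": 255}, {"wx": 0, "wy": 0, "wz": 0, "dx": 0, "dy": 0, "dz": 0, "fingers": 255}]' --newtons 20

```text
t: 19.55
tool_pos: [0.5235, -0.0643, 0.1424]
orientation: [3.125, -0.314, -0.019]
force: [-0.1, 0.8, -1.5]
opening: 0.0261
```

```bash
python3 - <<'E'
from st import *
st();cell(.165)
E
```

```text
t 19.55 tcp [ 0.5235 -0.0643  0.1424] grasp [ 0.5237 -0.0643  0.1612] toolx yaw deg -11.49 z [-0.0121  0.0006 -0.9999] F [-0.1  0.8 -1.5] op 0.0261 q [-0.22 -0.    1.77 -0.    1.39  1.55]
need cm [0.95 0.38 1.73] rotvec [ 0.002 -0.014 -0.   ]
```

Request:
send_rows --series '[{"wx": 0, "wy": -0.007, "wz": 0, "dx": 0.5, "dy": 0.2, "dz": 0, "fingers": 255}, {"wx": 0, "wy": -0.007, "wz": 0, "dx": 0.4, "dy": 0.2, "dz": 0, "fingers": 255}, {"wx": 0, "wy": 0, "wz": 0, "dx": 0, "dy": 0, "dz": -0.8, "fingers": 255}, {"wx": 0, "wy": 0, "wz": 0, "dx": 0, "dy": 0, "dz": -1.0, "fingers": 255}, {"wx": 0, "wy": 0, "wz": 0, "dx": 0, "dy": 0, "dz": -0.8, "fingers": 255}, {"wx": 0, "wy": 0, "wz": 0, "dx": 0, "dy": 0, "dz": -0.4, "fingers": 255}, {"wx": 0, "wy": 0, "wz": 0, "dx": 0, "dy": 0, "dz": 0, "fingers": 255}, {"wx": 0, "wy": 0, "wz": 0, "dx": 0, "dy": 0, "dz": 0, "fingers": 255}]' --newtons 20

```text
t: 20.22
tool_pos: [0.5324, -0.0548, 0.1066]
orientation: [-3.124, 0.305, -0.0]
force: [0.0, 0.2, -0.6]
opening: 0.026
```

```bash
python3 - <<'E'
from st import *
st();cell(.06)
pic("side","23",200,110,90,100,6)
E
```

```text
t 20.22 tcp [ 0.5324 -0.0548  0.1066] grasp [ 0.5324 -0.0549  0.1254] toolx yaw deg -11.15 z [ 0.0004  0.0024 -1.    ] F [ 0.   0.2 -0.6] op 0.026 q [-0.2   0.04  1.79  0.    1.31  1.56]
need cm [ 0.06 -0.57 -5.19] rotvec [ 0.    -0.002 -0.006]
```

View pics/side23c.png

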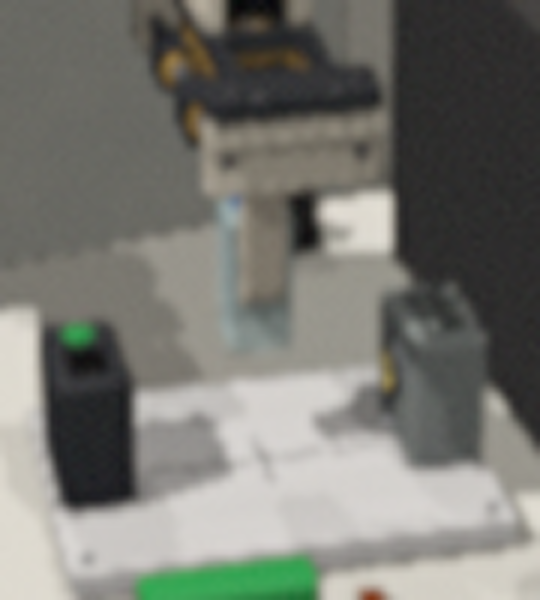

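Request:
send_rows --series '[{"wx": 0, "wy": 0, "wz": -0.004, "dx": 0.05, "dy": -0.5, "dz": 0, "fingers": 255}, {"wx": 0, "wy": 0, "wz": 0, "dx": 0, "dy": 0, "dz": -0.8, "fingers": 255}, {"wx": 0, "wy": 0, "wz": 0, "dx": 0, "dy": 0, "dz": -0.9, "fingers": 255}, {"wx": 0, "wy": 0, "wz": 0, "dx": 0, "dy": 0, "dz": -0.9, "fingers": 255}, {"wx": 0, "wy": 0, "wz": 0, "dx": 0, "dy": 0, "dz": -0.7, "fingers": 255}, {"wx": 0, "wy": 0, "wz": 0, "dx": 0, "dy": 0, "dz": -0.4, "fingers": 255}, {"wx": 0, "wy": 0, "wz": 0, "dx": 0, "dy": 0, "dz": 0, "fingers": 255}, {"wx": 0, "wy": 0, "wz": 0, "dx": 0, "dy": 0, "dz": 0, "fingers": 255}]' --newtons 20

```text
t: 20.93
tool_pos: [0.5328, -0.061, 0.0658]
orientation: [-3.124, 0.314, -0.001]
force: [0.4, 0.6, -1.4]
opening: 0.0259
```

```bash
python3 - <<'E'
from st import *
st();cell(.06)
E
```

```text
t 20.93 tcp [ 0.5328 -0.061   0.0658] grasp [ 0.5328 -0.061   0.0846] toolx yaw deg -11.47 z [ 0.0009  0.0022 -1.    ] F [ 0.4  0.6 -1.4] op 0.0259 q [-0.21  0.09  1.82  0.    1.23  1.56]
need cm [ 0.02  0.05 -1.11] rotvec [ 0.    -0.001 -0.001]
```

Request:
send_rows --series '[{"wx": 0, "wy": 0, "wz": 0, "dx": 0, "dy": 0, "dz": -0.4, "fingers": 255}, {"wx": 0, "wy": 0, "wz": 0, "dx": 0, "dy": 0, "dz": -0.4, "fingers": 255}, {"wx": 0, "wy": 0, "wz": 0, "dx": 0, "dy": 0, "dz": -0.2, "fingers": 255}, {"wx": 0, "wy": 0, "wz": 0, "dx": 0, "dy": 0, "dz": 0, "fingers": 255}, {"wx": 0, "wy": 0, "wz": 0, "dx": 0, "dy": 0, "dz": 0, "fingers": 255}]' --newtons 20

```text
t: 21.35
tool_pos: [0.5334, -0.0609, 0.0554]
orientation: [-3.124, 0.313, -0.003]
force: [-0.4, -0.6, -1.8]
opening: 0.0257
```

```bash
python3 - <<'E'
from st import *
st();cell(.06)
pic("side","24",200,130,80,70,9);pic("top","24",185,150,90,90,6)
st()
E
```

```text
t 21.35 tcp [ 0.5334 -0.0609  0.0554] grasp [ 0.5333 -0.061   0.0742] toolx yaw deg -11.45 z [ 0.0018  0.0021 -1.    ] F [-0.4 -0.6 -1.8] op 0.0257 q [-0.21  0.1   1.83  0.    1.21  1.56]
need cm [-0.04  0.04 -0.07] rotvec [ 0.    -0.    -0.001]
t 21.45 tcp [ 0.5334 -0.0609  0.0556] grasp [ 0.5334 -0.061   0.0744] toolx yaw deg -11.45 z [ 0.002  0.002 -1.   ] F [-0.1 -0.9 -1.7] op 0.0261 q [-0.21  0.1   1.83  0.    1.21  1.56]
```

View pics/side24c.png

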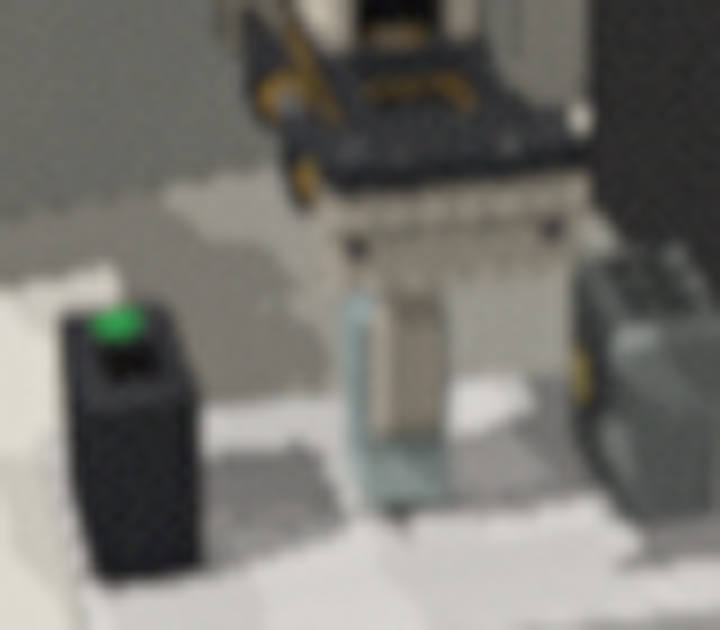

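View pics/top24c.png

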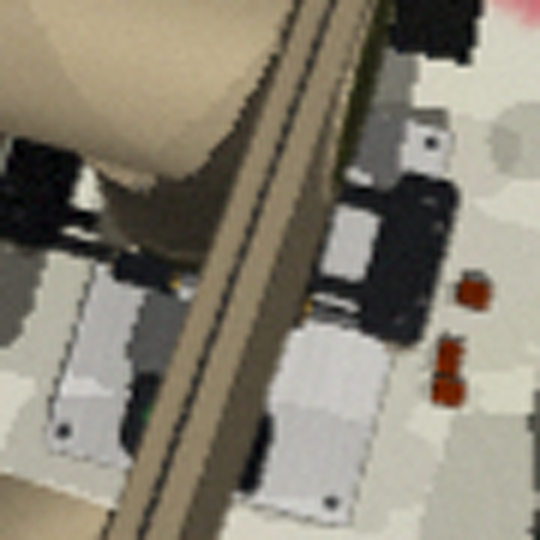

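```bash
python3 - <<'E'
from st import *
k=lambda P:(proj("side",P)[0]-[200,130]+.5)*9-.5
for n,(a,b,z) in {"bl":(-.014,-.013,.028),"br":(.014,-.013,.028),"tl":(-.014,-.013,.092),"tr":(.014,-.013,.092),"backleft bottom":(-.014,.013,.028),"backleft top":(-.014,.013,.092)}.items():
    P=np.r_[C+[.0003,0]+a*EX+b*EY,z]; print(n,k(P).round(1))
s=cv2.imread("pics/side24.png");crop(s,232,155,28,36,20,"pics/s24d.png")
k2=lambda P:(proj("side",P)[0]-[232,155]+.5)*20-.5
print([k2(np.r_[C+a*EX-.013*EY,z]).round(0) for a,z in((-.014,.028),(.014,.028),(-.014,.092),(.014,.092))])
E
```

```text
bl [356.6 513. ]
br [446.8 502.2]
tl [352.3 325.7]
tr [445.4 315.6]
backleft bottom [339.9 471.1]
backleft top [335.3 286.3]
[array([151., 641.]), array([352., 617.]), array([141., 225.]), array([348., 202.])]
```

View pics/s24d.png

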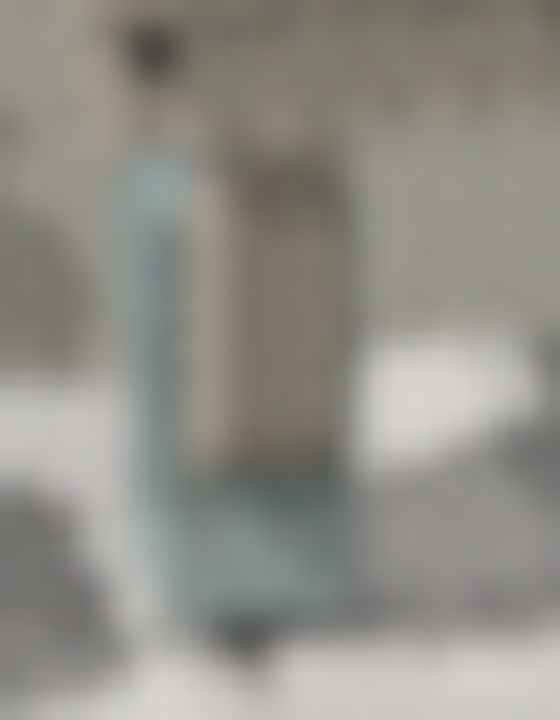

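Request:
send_rows --series '[{"wx": 0, "wy": 0, "wz": 0, "dx": -0.04, "dy": 0.04, "dz": -0.08, "fingers": 255}, {"wx": 0, "wy": 0, "wz": 0, "dx": 0, "dy": 0, "dz": 0, "fingers": 255}, {"wx": 0, "wy": 0, "wz": 0, "dx": 0, "dy": 0, "dz": 0, "fingers": 255}, {"wx": 0, "wy": 0, "wz": 0, "dx": 0, "dy": 0, "dz": 0, "fingers": 255}]' --newtons 20

```text
t: 21.78
tool_pos: [0.5335, -0.0606, 0.0554]
orientation: [-3.124, 0.313, -0.005]
force: [-0.5, 0.5, -0.6]
opening: 0.0256
```

```bash
python3 - <<'E'
from st import *
st();cell(.06)
pic("side","25");pic("top","25")
st();cell(.06)
E
```

```text
t 21.78 tcp [ 0.5335 -0.0606  0.0554] grasp [ 0.5335 -0.0606  0.0742] toolx yaw deg -11.45 z [ 0.0032  0.0018 -1.    ] F [-0.5  0.5 -0.6] op 0.0256 q [-0.21  0.1   1.83  0.    1.21  1.56]
need cm [-0.05  0.01 -0.07] rotvec [ 0.001  0.001 -0.001]
t 21.88 tcp [ 0.5336 -0.0606  0.0554] grasp [ 0.5335 -0.0606  0.0742] toolx yaw deg -11.45 z [ 0.0033  0.0018 -1.    ] F [ 0.1  0.2 -1. ] op 0.0259 q [-0.21  0.1   1.83  0.    1.21  1.56]
need cm [-0.06  0.01 -0.07] rotvec [ 0.001  0.001 -0.001]
```

View pics/side25.png

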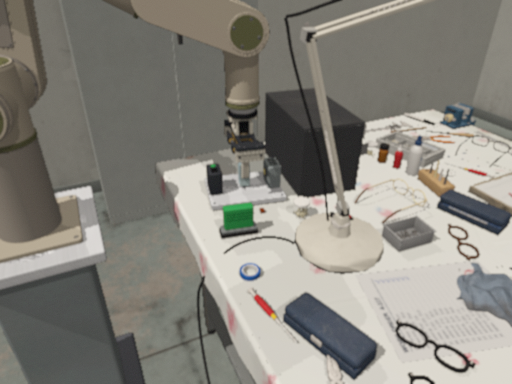

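View pics/top25.png

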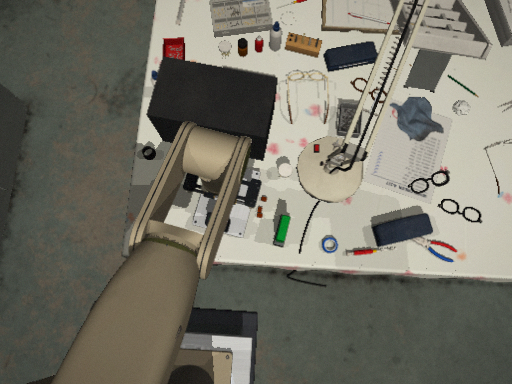

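Position is within 1 mm and the arm is steady. The block, chips and bystanders are where they should be. Handing in.

```bash
python3 - <<'E'
from plant import robot
print(robot.close_job())
E
```

```text
the job is handed in; nothing more can be done
None
```

I pushed the three chips off the plate's -y side onto the table with the green block. I then stood the block upright at about (0.445, -0.225), clear of the tester. I picked up the glass cell by its frosted faces and handed the job in at about 22 s, still holding the cell in the light path.

**Last checks**
- **Position:** by arm readings the cell centre is within 1 mm of the measured beam middle. Its underside is about 8–9 mm above the plate. It is square to the measured tester yaw (-11.5°) within about 0.1° and upright within about 0.2°.
- **Grip:** the fingers are open 26 mm, which matches the frosted-face width. The near finger is centred on its face; the far one could not be seen.
- **Stillness:** the pose moved about 0.1 mm between the last two readings.
- **Scene:** the pictures show all three chips on the table. The block is upright, and the bystanders I could see have not moved.

**Where checks disagreed**
- **Tester yaw:** the screws gave -11.3° to -12.1°, the black line -10.9° and the plate edges -9.6° to -10.5°. I used -11.5°, so the cell could be off square by a degree or so.
- **Cell in the side view:** its image sat about 1 mm toward the lamp. I put this down to the blurred clear edge and did not correct it.
- **Early drift:** on the first approach to the block the arm drifted by up to 1 cm. I did not find the cause, and the force reading stayed near zero. The drift stopped once I moved it about 1 cm away from the lamp.

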